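# Lay coffee for one

### The job

Lay coffee for one on the two wooden boards. On the board with the long groove, stand the espresso cup in the round well with its handle pointing to the right, and lay the small teaspoon in the groove in front of it; on the board with two round wells, stand the round wooden sugar pot in the far well and the steel milk jug in front of it in the near well, jug handle also to the right. Everything sits flat in its well; set the crockery down gently without dropping or tipping it.

Things in the scene. Friction and masses are not known exactly. Their poses are not given: they have to be found in the camera images.
- cup: Espresso cup, white, mouth up, 51 mm high. Origin: height of the underside, centre of its 61 x 86 mm outline; z up. Bowl axis 12.4 mm from it towards +y; handle points to -y, ends 43 mm from it, 16 to 50 mm up. Bowl 60 mm wide at the rim, 57 at 30 mm height, 46 at 11 mm, foot 36. Grasp the bowl across x at y +12.4 mm, 30 to 45 mm above the underside. 0.13 kg.
- sugar_pot: Sugar pot: round open pot of turned wood, 73 mm outside, 35 mm high, empty; wall about 8 mm thick (6 mm at the rim), inner floor 9 mm above the underside. Origin: centre of the underside, z up. Too wide for a plain grasp: pinch the wall from above, one finger inside (wall middle 32 mm from the axis). 0.12 kg.
- jug: Milk jug, brushed steel, 96 mm high, upright, solid inside. Origin: height of the underside, centre of its 73 x 108 mm outline; z up. Body axis 8.5 mm from it towards +y; spout at +y, strap handle at -y, ending 54 mm from it. Body 70 mm wide up to 48 mm height, 63 at 75 mm, 65 at 90 mm. Grasp across x at y +8.5 mm, 75 to 85 mm above the underside. 0.26 kg.
- teaspoon: Teaspoon, steel, the shortest cutlery: 130 x 27 x 11 mm, lying flat. Origin: centre of the underside; x along the spoon, its bowl at +x (27 mm wide), handle end at -x (14 mm wide). To the fingers it is a solid about 20 mm wide and 11 mm high at its middle: pinch it across y at the origin. 20 g.
- coffee_board: Coffee board: oak, 148 (x) by 172 (y) by 18 mm, fixed. Origin: centre of the underside, on the worktop; z up; -x is the near side (towards the robot, turned up to 12 degrees), -y the right. Cut 7 mm deep in its top (floor at z 11 mm): a round well, 56 mm wide, centre x +32, y 0 mm; in front of it a straight groove, 42 mm wide (x), 150 long (y), centre x -43, y 0 mm.
- service_board: Service board: oak, 186 (x) by 100 (y) by 18 mm, fixed, its long side pointing away from the robot. Origin: centre of the underside, on the worktop; z up; -x is the near side, -y the right. Two equal round wells, 84 mm wide, 7 mm deep (floor at z 11 mm): far one at x +46, y 0 mm, near one at x -46, y 0 mm. The boards lie side by side, either one on the left.
- dinner_fork: Dinner fork, steel, 193 x 26 x 15 mm, a bystander that stays put. Origin: centre of the underside; x along it.
- big_spoon: Big (dessert) spoon, steel, 188 x 39 x 16 mm, too long for the groove; a bystander that stays put. Origin: centre of the underside; x along it.
- lemon: Yellow lemon, 71 x 53 x 51 mm, a bystander that stays put lying near the boards. Origin: centre of the underside.

How it is judged:
By the outcome, as a careful person would: the job done as asked, in the order asked, and still so for the second after the job is handed in, with the robot touching nothing.
It also fails if it takes over 106 s, if anything falls off the work surface, if the arm or the gripper's body presses on something with over 40 N, if the wrist force passes 120 N, or if a joint passes its speed limit or range.

### The arm

A 6-joint arm with a two-finger parallel gripper is mounted at the origin on a cart in front of the work surface, level with it; the furniture and walls round the work are solid. World frame = base frame: x ahead of the robot, y to its left, z up, the work surface at z = 0. Lengths are in mm, angles in rad, forces in N, time in s.
With the tool pointing down it reaches from about 275 to 1000 mm from the base axis. Payload 8.4 kg.
Tool frame: the origin (TCP) lies midway between the tips of the shut fingers; the grasp point (between the pads) lies 19 mm behind it; z points along the fingers, y is the line along which they close (so a half turn about z gives the same grasp; the last joint's range is limited). The gripper opens to 85 mm and grips with 20 to 120 N. Pads are 22 mm wide; open, the fingers measure 114 mm over their backs; the gripper's body (76 mm by 85 mm) begins 54 mm behind the grasp point. The pads swing forward as they close: fully open they stand 13 mm farther back than shut.
Start: joints at [1.273, 0.353, 1.633, -0, 1.155, -0.002], TCP at [182.189, 597.859, 231.281] pointing down, gripper open.
Joint ranges: [-2.63, 2.63], [-0.92, 2.1], [0.06, 2.66], [-1.3, 4.44], [0, 2.69], [-3.02, 3.02]. Speed limits (rad/s): [2.22, 2.22, 2.79, 3.14, 3.14, 3.14].

### API

Orientations are given as [roll, pitch, yaw] about the fixed x, y, z axes, in that order (R = Rz(yaw) Ry(pitch) Rx(roll)).
In Python, from rig import monitor, imaging, r gives the robot as it stands.
- The arm moves only by the tool drive_tool, never from a script. Its argument "plan" is a list of rows, each an object of numbers: "x", "y", "z": the shift along the tool's x, y, z in units of 50 mm (1.0 is 50 mm); "ax", "ay", "az": the turn, a rotation vector about the tool's x, y, z in units of 6 degrees (1.0 is 6 degrees); "hand": the finger opening in mm, from 0 to 85.4. In form: [{"x": .., "y": .., "z": .., "ax": .., "ay": .., "az": .., "hand": ..}, ...]. A call has 1 to 8 rows; each row is the pose to reach, as a shift and turn from the pose commanded when the call began, along the tool's axes at that moment; what a row does not reach only later rows make up. A row lasts 1/10 s, in which the tool goes at most 50 mm and 8.59 degrees, less where a joint would pass 70% of its speed; a pose out of reach is approached as far as the arm can. A call with a gripper value outside its range is refused whole. The fingers move at their own pace and stop on an object; "grip_force" is the grip in N (left out, the last holds). Time passes only in rows, so rows that repeat a pose let the fingers close. It gives the time, the measured TCP pose, the force, the opening and the grip force at its end, in the units of the state.
- monitor.sense(): the state, without advancing time (a new reading comes with each control period).
- imaging.grab_frame(name): name is "scene" or "top"; returns the picture (400x640x3 uint8, red, green, blue); there is no depth.
- imaging.camera_info(name): a dict with "mtx" (3x3 intrinsics, pixels), "R" (3x3) and "t" (3): a world point X has camera coordinates R X + t. Camera axes: x right, y down, z forward; pixel columns grow to the right and rows downward; lengths in mm; the calibration is good to about 2 mm. A picture is of the moment at which its call begins. camera_info takes no time and is no camera call.
- r.sign_off(): hands the job in; it is judged then, once.
The state is a dict: "clock": time; "qpos": joint angles; "qvel": joint speeds; "joint_efforts": joint torques, N m; "eef_pos": TCP position; "tcp_rot": TCP orientation; "contact_force": force on the tool from outside, world axes, zero at the start; "wrist_torque": the same for the moment, N m; "opening": opening from 0.0 (shut) to 1.0 (fully open); "grasp_force": force on a finger pad.
Only numpy, scipy, OpenCV 4.12 (cv2) and the standard library are available. Lean on these libraries where they do the work, as an engineer would, in place of code of your own. Each camera call takes 0.05 s, during which the arm holds its last target. There are 200 camera calls.

## Working session

There is one attempt and no reset: what is moved stays moved. The work goes in short steps, Python scripts to look and compute and a tool call to move; the robot and the scene stay as the last step left them, time stands still between calls to the robot, and variables do not carry over. Pictures are saved under pics/ and viewed, at most 14 in all, crops included, and the job is handed in when it is done.

Besides the shell and the picture viewer there is one more tool, called after "Request:" by a JSON object that holds its "fn" and its "kwargs", one argument or row to a line. drive_tool: Moves the arm, as the interface text tells. Its arguments: {"type":"object","properties":{"plan":{"type":"array","items":{"type":"object","properties":{"x":{"type":"number"},"y":{"type":"number"},"z":{"type":"number"},"ax":{"type":"number"},"ay":{"type":"number"},"az":{"type":"number"},"hand":{"type":"number"}}}},"grip_force":{"type":"number"}},"required":["plan"]}

```bash
ls; mkdir -p pics
python3 - <<'E'
from rig import monitor, imaging, r
import cv2
for n in("scene","top"):
    im=imaging.grab_frame(n); cv2.imwrite(f"pics/{n}0.png",im[:,:,::-1])
    c=imaging.camera_info(n); print(n,c["mtx"].tolist(),(-c["R"].T@c["t"]).round().tolist(),c["R"].round(3).tolist())
print(monitor.sense())
E
```

```text
pics
scene [[467.59755103165696, 0.0, 324.7946223529058], [0.0, 467.59755103165696, 198.77992516062287], [0.0, 0.0, 1.0]] [174.0, -853.0, 977.0] [[0.958, -0.285, 0.02], [-0.19, -0.687, -0.701], [0.213, 0.668, -0.713]]
top [[363.5028836933554, 0.0, 320.39493604133816], [0.0, 363.5028836933554, 199.5988007232999], [0.0, 0.0, 1.0]] [259.0, 22.0, 1079.0] [[0.029, -0.999, 0.032], [-0.984, -0.035, -0.177], [0.178, -0.026, -0.984]]
{'clock': 0.1, 'qpos': array([ 1.27258577e+00,  3.53551955e-01,  1.63409021e+00, -2.68614009e-05,
        1.15521539e+00, -2.38916188e-03]), 'qvel': array([-2.42230746e-05, -2.33145021e-03, -1.31318419e-03, -5.49318140e-04,
       -7.80356929e-04,  8.04698669e-04]), 'joint_efforts': array([-3.93407900e-04, -6.06361055e+01, -3.42819536e+01, -1.59721861e-05,
        3.84407569e-03, -3.66844279e-05]), 'eef_pos': array([182.07313835, 597.42203552, 230.64055722]), 'tcp_rot': array([-3.14032770e+00,  2.15391630e-05,  2.84578213e+00]), 'contact_force': array([0.51821016, 0.27626283, 0.06655312]), 'wrist_torque': array([-0.03479339, -0.01868152,  0.02448648]), 'grasp_force': 0.0, 'opening': 0.9988783958293921}
```

View pics/top0.png

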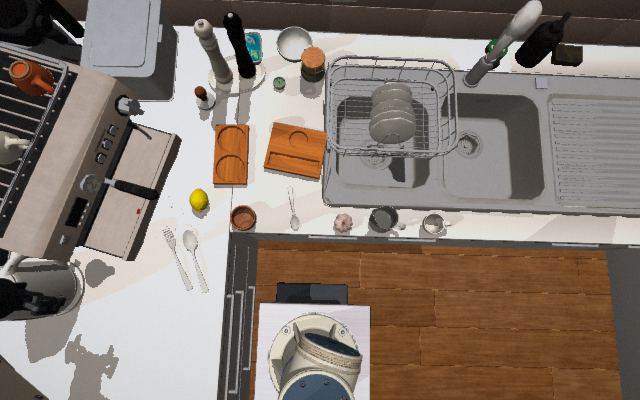

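View pics/scene0.png

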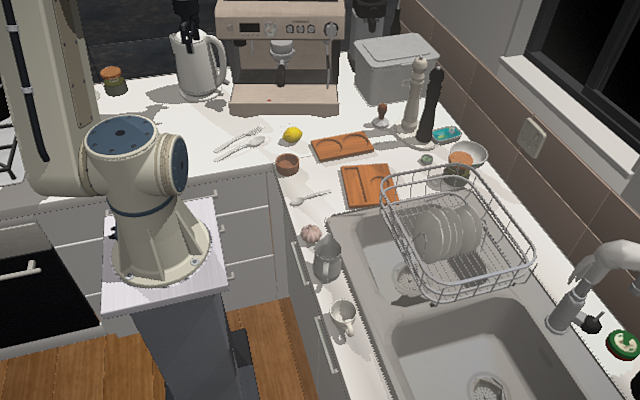

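The top view shows the service board (232,155), coffee board (296,150), pot (243,217), teaspoon (293,208), jug (383,219) and cup (434,224). The fork and big spoon are near (185,260), and the lemon is at (199,200). I'll zoom in on these.

Run:
```python
import cv2
a=cv2.imread("pics/top0.png")[115:245,195:465]; cv2.imwrite("pics/c1.png",cv2.resize(a,(783,377),interpolation=cv2.INTER_CUBIC))
a=cv2.imread("pics/scene0.png")[120:350,260:420]; cv2.imwrite("pics/c2.png",cv2.resize(a,(416,598),interpolation=cv2.INTER_CUBIC))
```

```text
(no output)
```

View pics/c1.png

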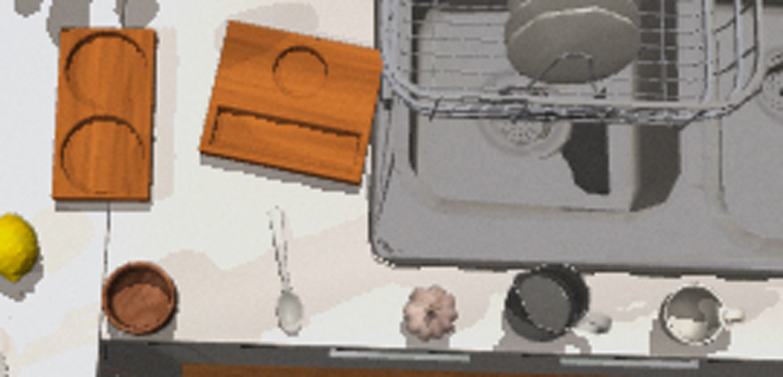

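View pics/c2.png

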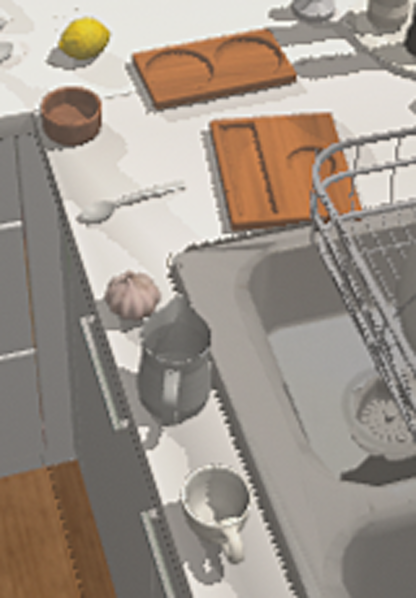

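```bash
cat > h.py <<'E'
import numpy as np, cv2
from rig import monitor, imaging, r
def ray(n,p,z):
    c=imaging.camera_info(n); C=-c["R"].T@c["t"]
    p=np.atleast_2d(np.asarray(p,float)); d=np.c_[p,np.ones(len(p))]@np.linalg.inv(c["mtx"]).T@c["R"]
    return (C+d*((z-C[2])/d[:,2:]))[:,:2]
def proj(n,X):
    c=imaging.camera_info(n); q=c["mtx"]@(c["R"]@np.asarray(X,float)+c["t"]); return q[:2]/q[2]
def cnts(im,lo,hi,box,amin=60):
    hsv=cv2.cvtColor(im,cv2.COLOR_RGB2HSV); m=cv2.inRange(hsv,lo,hi); k=np.zeros_like(m)
    x0,y0,x1,y1=box; k[y0:y1,x0:x1]=m[y0:y1,x0:x1]
    cs,_=cv2.findContours(k,cv2.RETR_EXTERNAL,cv2.CHAIN_APPROX_NONE)
    return [c[:,0] for c in cs if cv2.contourArea(c)>amin],k
E
python3 - <<'E'
from h import *
t=cv2.imread("pics/top0.png")[:,:,::-1].copy(); s=cv2.imread("pics/scene0.png")[:,:,::-1].copy()
for n,im,box in(("top",t,(200,115,328,190)),("scene",s,(305,125,400,215))):
    cs,k=cnts(im,(5,130,60),(20,255,255),box,300)
    for c in cs:
        w=ray(n,c,16); rc=cv2.minAreaRect(w.astype(np.float32)); print(n,"board",[np.round(v,1) for v in rc])
    if n=="top": cv2.imwrite("pics/m.png",k)
cs,k=cnts(t,(0,90,20),(20,255,190),(222,200,262,235),100)
for c in cs:
    w=ray("top",c,33); print("pot",cv2.minEnclosingCircle(w.astype(np.float32)),cv2.contourArea(c), cv2.fitEllipse(w.astype(np.float32)))
hsv=cv2.cvtColor(t,cv2.COLOR_RGB2HSV); g=cv2.cvtColor(t,cv2.COLOR_RGB2GRAY)
print(g[186:232,286:304]); print()
print(g[202:240:1,366:410:2]);print(g[208:240,418:456:2])
E
```

```text
top board [array([581.9, 269. ]), array([185.3,  99.1]), np.float64(1.7)]
top board [array([602.8,  73.2]), array([171.3, 148.3]), np.float64(80.5)]
scene board [array([604.9,  72.3]), array([170.6, 144.8]), np.float64(79.2)]
scene board [array([586.5, 269.4]), array([183.6,  97.9]), np.float64(0.4)]
pot ((387.29052734375, 217.16622924804688), 37.30670166015625) 473.0 ((387.7939147949219, 217.21035766601562), (69.22478485107422, 72.5482177734375), 143.4503936767578)
[[225 227 225 224 181 226 225 225 224 226 225 226 225 227 226 227 224 226]
 [226 224 217 223 221 215 214 225 225 227 224 225 225 226 225 224 224 225]
 [224 198 219 223 227 219 187 217 226 225 227 226 225 225 223 227 225 224]
 [226 221 214 224 224 222 183 212 226 225 227 226 226 228 225 224 226 225]
 [226 225 217 223 224 223 186 212 218 225 225 226 225 224 226 224 226 225]
 [226 222 182 220 224 223 165 215 216 226 225 226 226 226 226 225 225 226]
 [227 223 163 218 224 222 170 213 216 226 226 227 225 225 226 225 227 226]
 [225 218 140 218 223 222 184 213 219 227 226 226 228 226 226 226 226 225]
 [227 225 220 211 224 221 207
[... 8250 characters left out ...]
 170 157 133 114 198 144 142 157 226 225 227
  226]
 [221 144 147 141 137 102 188 169 149 118 201 108 145 146 159 225 226 226
  225]
 [219 149 145 146 145 139 120 148 176 192  95 142 145 144 158 226 225 227
  224]
 [221 148 146 145 147 145 143 145 149 155 141 150 146 144 220 225 225 226
  225]
 [222 147 150 148 144 146 147 148 147 149 144 148 144 147 225 226 226 226
  226]
 [222 151 149 148 147 149 149 149 148 147 149 149 223 222 225 226 226 226
  225]
 [192 156 145 150 150 154 156 154 151 149 161 222 228 227 227 227 226 224
  225]
 [ 80  93  88  86  83  85  97 100  97  99 107 126 142 153 159 168 193 202
  212]
 [139 140 143 120 118 117  96  94 137  80  77  42  50  67  70  73  80 101
  102]]
```

Run:
```python
import cv2, numpy as np
t=cv2.imread("pics/top0.png"); s=cv2.imread("pics/scene0.png")
def cr(im,x,y,w=50,h=36): return cv2.resize(im[y:y+h,x:x+w],(w*8,h*8),interpolation=cv2.INTER_NEAREST)
a=np.vstack([np.hstack([cr(t,362,202),cr(t,412,204)]),np.hstack([cr(s,308,234,50,39)[:], cr(s,322,295,50,39)])])
print(a.shape); cv2.imwrite("pics/c3.png",a)
```

```text
(600, 800, 3)
```

View pics/c3.png

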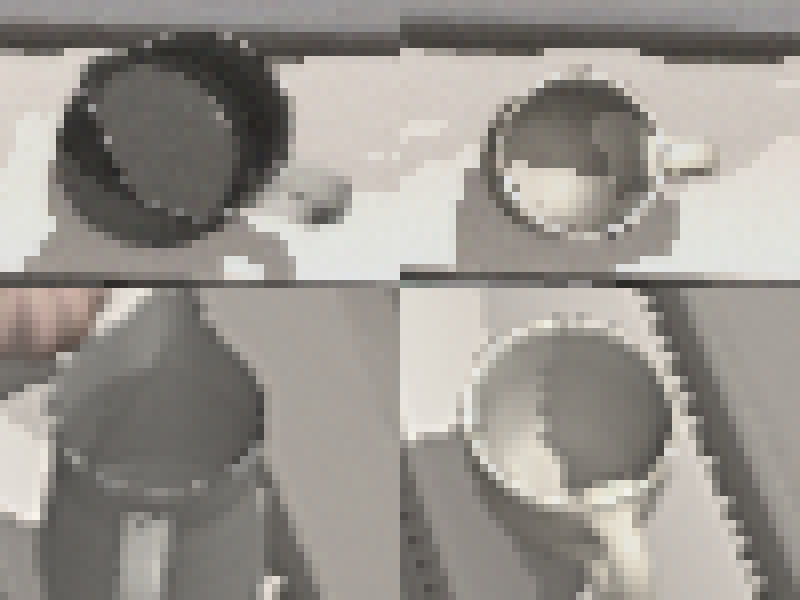

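Run:
```python
from h import *
print("cup",ray("top",[433.4,222.9],50),ray("scene",[342.5,310.1],50),"handle end",ray("top",[451.3,223.2],45))
j=ray("top",[385.25,217.5],94)[0]; print("jug",j,"basefit",ray("top",[362-.5+152/8,202-.5+150/8],30),"scene rim proj",proj("scene",[*j,94]),"handle end",ray("top",[362-.5+350/8,202-.5+195/8],[70]),ray("top",[362-.5+350/8,202-.5+195/8],85))
print("jug handle scene", ray("scene",[308+145/8,234+(515-288)/8],85), "spout tip scene",ray("scene",[308+175/8,234],95))
print("spoon tip/end",ray("top",[290,186.5],6),ray("top",[296,230.8],2),"mid",ray("top",[292.2,208],8), "neck", ray("top",[293.3,213],8))
s=cv2.imread("pics/scene0.png")[:,:,::-1].copy()
cs,k=cnts(s,(0,90,20),(20,255,170),(268,140,305,185),100)
for c in cs: print("pot scene",c.min(0),c.max(0), "expect",proj("scene",[387.5,217,18]), proj("scene",[387.5,217,35]))
print("well",ray("top",[195+300/2.9,115+72/2.9],16), "far/near",ray("top",[[195+106/2.9,115+68/2.9],[195+104/2.9,115+154/2.9]],16))
g=cv2.cvtColor(s,cv2.COLOR_RGB2GRAY); print(ray("scene",[[260+80/2.6,120+216/2.6],[260+184/2.6,120+185/2.6]],5))
```

```text
cup [[ 388.68515352 -332.19777793]] [[ 389.8594046  -333.23020872]] handle end [[ 390.17964936 -386.20848522]]
jug [ 393.62348375 -183.80188439] basefit [[ 393.81038308 -183.2168714 ]] scene rim proj [325.53365484 247.34002508] handle end [[ 375.10918969 -245.24892802]] [[ 373.3819245  -241.27274359]]
jug handle scene [[ 384.28299347 -220.59481378]] spout tip scene [[ 415.64070975 -147.393857  ]]
spoon tip/end [[490.07087348  86.24503494]] [[357.56321839  62.82935194]] mid [[424.49531498  76.69876813]] neck [[409.59822095  72.79169239]]
pot scene [276 154] [298 172] expect [285.96782328 164.96196699] [285.7489529  160.78381486]
well [[634.70734272  66.34862261]] far/near [[630.78286369 269.54703643]
 [537.78850118 264.84976025]]
[[365.70160923  66.35548223]
 [491.32749541  82.50515816]]
```

```bash
cat >> h.py <<'E'
def to(x,y,z,yaw):
    """units from the present pose to a downward pose (yaw in degrees)"""
    from scipy.spatial.transform import Rotation as Q
    s=monitor.sense(); R=Q.from_euler("xyz",s["tcp_rot"]); 
    T=Q.from_euler("xyz",[180,0,yaw],degrees=True)
    d=R.inv().apply(np.array([x,y,z])-s["eef_pos"])/50; a=(R.inv()*T).as_rotvec(degrees=True)/6
    print("shift",d.round(2),"turn",a.round(2),"rows",(np.linalg.norm(d)).round(1),"now",s["eef_pos"].round(1),np.degrees(s["tcp_rot"]).round(1))
E
python3 -c "
from h import *
to(420,150,200,90)"
```

```text
shift [-7.16 -7.17  0.62] turn [-1.000e-02  1.000e-02  1.218e+01] rows 10.2 now [182.1 597.4 230.6] [-179.9    0.   163.1]
```

Request:
{"fn": "drive_tool", "kwargs": {
  "plan": [
    {"x": -7,"y": -6.6,"z": 0.5,"az": 12.2,"hand": 85},
    {"x": -7,"y": -6.6,"z": 0.5,"az": 12.2,"hand": 85},
    {"x": -7,"y": -6.6,"z": 0.5,"az": 12.2,"hand": 85},
    {"x": -7,"y": -6.6,"z": 0.5,"az": 12.2,"hand": 85},
    {"x": -7,"y": -6.6,"z": 0.5,"az": 12.2,"hand": 85},
    {"x": -7,"y": -6.6,"z": 0.5,"az": 12.2,"hand": 85},
    {"x": -7,"y": -6.6,"z": 0.5,"az": 12.2,"hand": 85},
    {"x": -7,"y": -6.6,"z": 0.5,"az": 12.2,"hand": 85}
  ],
  "grip_force": 40
}}

```text
invalid input
```

```bash
python3 -c "
from h import *
to(389.3,-332.7,150,91)"
```

```text
shift [ -9.39 -16.58   1.63] turn [-1.000e-02  1.000e-02  1.201e+01] rows 19.1 now [182.1 597.4 230.6] [-179.9    0.   163.1]
```

Request:
{"fn": "drive_tool", "kwargs": {
  "plan": [
    {"x": -7,"y": -6.6,"z": 0.5,"ax": 0,"ay": 0,"az": 12.2,"hand": 85},
    {"x": -7,"y": -6.6,"z": 0.5,"ax": 0,"ay": 0,"az": 12.2,"hand": 85},
    {"x": -7,"y": -6.6,"z": 0.5,"ax": 0,"ay": 0,"az": 12.2,"hand": 85},
    {"x": -7,"y": -6.6,"z": 0.5,"ax": 0,"ay": 0,"az": 12.2,"hand": 85},
    {"x": -7,"y": -6.6,"z": 0.5,"ax": 0,"ay": 0,"az": 12.2,"hand": 85},
    {"x": -7,"y": -6.6,"z": 0.5,"ax": 0,"ay": 0,"az": 12.2,"hand": 85},
    {"x": -7,"y": -6.6,"z": 0.5,"ax": 0,"ay": 0,"az": 12.2,"hand": 85},
    {"x": -7,"y": -6.6,"z": 0.5,"ax": 0,"ay": 0,"az": 12.2,"hand": 85}
  ],
  "grip_force": 40
}}

```text
clock: 0.9
eef_pos: [380.8, 249.1, 210.4]
tcp_rot: [3.141, -0.0, 1.64]
contact_force: [1.0, 0.8, 0.0]
opening: 0.996
grasp_force: 0.0
```

```bash
python3 -c "
from h import *
to(389.3,-332.7,150,91)"
```

```text
shift [-11.62  -0.63   1.21] turn [ 0.   -0.    0.49] rows 11.7 now [380.8 249.1 210.4] [180.  -0.  94.]
```

Request:
{"fn": "drive_tool", "kwargs": {
  "plan": [
    {"x": -8,"y": -0.3,"z": 0.2,"ax": 0,"ay": 0,"az": 0.4,"hand": 85},
    {"x": -8,"y": -0.3,"z": 0.2,"ax": 0,"ay": 0,"az": 0.4,"hand": 85},
    {"x": -8,"y": -0.3,"z": 0.2,"ax": 0,"ay": 0,"az": 0.4,"hand": 85},
    {"x": -8,"y": -0.3,"z": 0.2,"ax": 0,"ay": 0,"az": 0.4,"hand": 85},
    {"x": -8,"y": -0.3,"z": 0.2,"ax": 0,"ay": 0,"az": 0.4,"hand": 85},
    {"x": -8,"y": -0.3,"z": 0.2,"ax": 0,"ay": 0,"az": 0.4,"hand": 85},
    {"x": -8,"y": -0.3,"z": 0.2,"ax": 0,"ay": 0,"az": 0.4,"hand": 85},
    {"x": -8,"y": -0.3,"z": 0.2,"ax": 0,"ay": 0,"az": 0.4,"hand": 85}
  ]
}}

```text
clock: 1.7
eef_pos: [394.8, -150.7, 200.6]
tcp_rot: [3.141, 0.0, 1.604]
contact_force: [1.1, 1.2, 0.6]
opening: 0.994
grasp_force: 0.0
```

```bash
python3 -c "
from h import *
to(389.3,-332.7,150,91)"
```

```text
shift [-3.63 -0.23  1.01] turn [0.   0.   0.15] rows 3.8 now [ 394.8 -150.7  200.6] [180.    0.   91.9]
```

Request:
{"fn": "drive_tool", "kwargs": {
  "plan": [
    {"x": -1,"y": -0.1,"z": 0.2,"ax": 0,"ay": 0,"az": 0.1,"hand": 85},
    {"x": -2,"y": -0.2,"z": 0.5,"ax": 0,"ay": 0,"az": 0.15,"hand": 85},
    {"x": -3,"y": -0.23,"z": 0.8,"ax": 0,"ay": 0,"az": 0.15,"hand": 85},
    {"x": -3.5,"y": -0.23,"z": 1,"ax": 0,"ay": 0,"az": 0.15,"hand": 85},
    {"x": -3.63,"y": -0.23,"z": 1,"ax": 0,"ay": 0,"az": 0.15,"hand": 85},
    {"x": -3.63,"y": -0.23,"z": 1,"ax": 0,"ay": 0,"az": 0.15,"hand": 85},
    {"x": -3.63,"y": -0.23,"z": 1,"ax": 0,"ay": 0,"az": 0.15,"hand": 85}
  ]
}}

```text
clock: 2.4
eef_pos: [389.7, -329.3, 150.7]
tcp_rot: [-3.141, -0.001, 1.588]
contact_force: [0.5, 0.2, 0.3]
opening: 0.995
grasp_force: 0.0
```

Run:
```python
from h import *
to(389.3,-332.7,25,91)
s=imaging.grab_frame("scene");t=imaging.grab_frame("top")
f=lambda im,x,y:cv2.resize(im[y:y+90,x:x+100,::-1],(400,360))
cv2.imwrite("pics/c4.png",np.hstack([f(s,300,240),f(t,385,170)]))
```

```text
shift [-0.07 -0.01  2.51] turn [-0.   -0.01  0.  ] rows 2.5 now [ 389.7 -329.3  150.7] [-180.   -0.   91.]
```

View pics/c4.png

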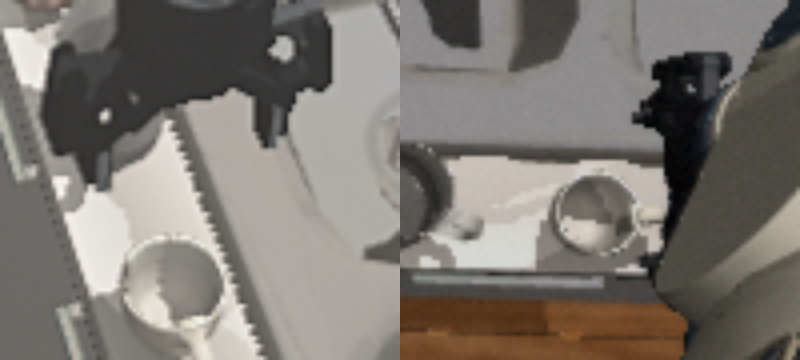

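Request:
{"fn": "drive_tool", "kwargs": {
  "plan": [
    {"x": -0.07,"y": 0,"z": 0.6,"ax": 0,"ay": 0,"az": 0,"hand": 85},
    {"x": -0.07,"y": 0,"z": 1.3,"ax": 0,"ay": 0,"az": 0,"hand": 85},
    {"x": -0.07,"y": 0,"z": 2,"ax": 0,"ay": 0,"az": 0,"hand": 85},
    {"x": -0.07,"y": 0,"z": 2.5,"ax": 0,"ay": 0,"az": 0,"hand": 85},
    {"x": -0.07,"y": 0,"z": 2.7,"ax": 0,"ay": 0,"az": 0,"hand": 85},
    {"x": -0.07,"y": 0,"z": 2.7,"ax": 0,"ay": 0,"az": 0,"hand": 85},
    {"x": -0.07,"y": 0,"z": 2.7,"ax": 0,"ay": 0,"az": 0,"hand": 70},
    {"x": -0.07,"y": 0,"z": 2.7,"ax": 0,"ay": 0,"az": 0,"hand": 64}
  ]
}}

```text
clock: 3.3
eef_pos: [390.8, -334.4, 17.0]
tcp_rot: [3.14, 0.002, 1.589]
contact_force: [-0.9, -0.6, 0.2]
opening: 0.748
grasp_force: 0.0
```

Request:
{"fn": "drive_tool", "kwargs": {
  "plan": [
    {"x": 0,"y": 0,"z": 0,"ax": 0,"ay": 0,"az": 0,"hand": 60},
    {"x": 0,"y": 0,"z": 0,"ax": 0,"ay": 0,"az": 0,"hand": 56},
    {"x": 0,"y": 0,"z": 0,"ax": 0,"ay": 0,"az": 0,"hand": 52},
    {"x": 0,"y": 0,"z": 0,"ax": 0,"ay": 0,"az": 0,"hand": 45},
    {"x": 0,"y": 0,"z": 0,"ax": 0,"ay": 0,"az": 0,"hand": 40},
    {"x": 0,"y": 0,"z": 0,"ax": 0,"ay": 0,"az": 0,"hand": 40},
    {"x": 0,"y": 0,"z": 0,"ax": 0,"ay": 0,"az": 0,"hand": 40}
  ],
  "grip_force": 30
}}

```text
clock: 4.0
eef_pos: [390.7, -334.7, 17.1]
tcp_rot: [3.14, 0.002, 1.588]
contact_force: [-1.6, 1.0, 12.1]
opening: 0.691
grasp_force: 29.6
```

Request:
{"fn": "drive_tool", "kwargs": {
  "plan": [
    {"x": 0,"y": 0,"z": -0.15,"ax": 0,"ay": 0,"az": 0,"hand": 40},
    {"x": 0,"y": 0,"z": -0.4,"ax": 0,"ay": 0,"az": 0,"hand": 40},
    {"x": 0,"y": 0,"z": -0.8,"ax": 0,"ay": 0,"az": 0,"hand": 40},
    {"x": 0,"y": 0,"z": -1.3,"ax": 0,"ay": 0,"az": 0,"hand": 40},
    {"x": 0,"y": 0,"z": -1.8,"ax": 0,"ay": 0,"az": 0,"hand": 40},
    {"x": 0,"y": 0,"z": -2.3,"ax": 0,"ay": 0,"az": 0,"hand": 40},
    {"x": 0,"y": 0,"z": -2.7,"ax": 0,"ay": 0,"az": 0,"hand": 40},
    {"x": 0,"y": 0,"z": -3,"ax": 0,"ay": 0,"az": 0,"hand": 40}
  ]
}}

```text
clock: 4.8
eef_pos: [390.2, -334.1, 168.1]
tcp_rot: [3.14, 0.002, 1.588]
contact_force: [0.4, -0.2, -0.4]
opening: 0.691
grasp_force: 32.7
```

Run:
```python
from h import *
to(430,70,165,85)
to(634.5,66.4,100,83)
s=imaging.grab_frame("scene")
cv2.imwrite("pics/s5.png",s[:,:,::-1])
print("rack?",ray("top",[327,60],130),ray("top",[327,150],100))
```

```text
shift [8.07 0.94 0.05] turn [0.02 0.01 1.  ] rows 8.1 now [ 390.2 -334.1  168.1] [1.799e+02 1.000e-01 9.100e+01]
shift [7.93 5.02 1.36] turn [0.02 0.01 1.33] rows 9.5 now [ 390.2 -334.1  168.1] [1.799e+02 1.000e-01 9.100e+01]
rack? [[836.11634174 -10.09416495]] [[578.39502856 -18.37236831]]
```

View pics/s5.png

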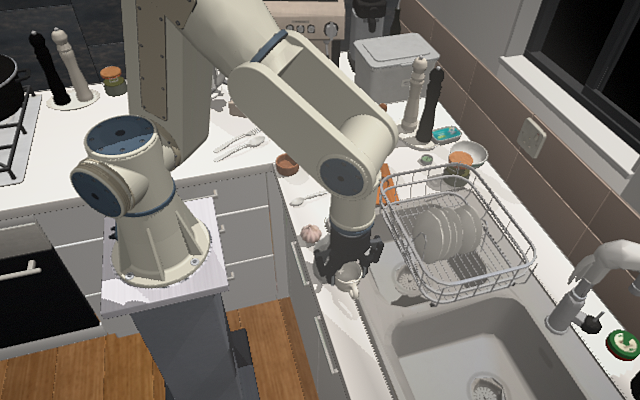

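Request:
{"fn": "drive_tool", "kwargs": {
  "plan": [
    {"x": 0.3,"y": 0,"z": 0,"ax": 0,"ay": 0,"az": 0.1,"hand": 40},
    {"x": 0.9,"y": 0.1,"z": 0,"ax": 0,"ay": 0,"az": 0.2,"hand": 40},
    {"x": 1.7,"y": 0.2,"z": 0,"ax": 0,"ay": 0,"az": 0.4,"hand": 40},
    {"x": 2.5,"y": 0.3,"z": 0,"ax": 0,"ay": 0,"az": 0.6,"hand": 40},
    {"x": 3.3,"y": 0.4,"z": 0,"ax": 0,"ay": 0,"az": 0.8,"hand": 40},
    {"x": 4.1,"y": 0.5,"z": 0,"ax": 0,"ay": 0,"az": 1,"hand": 40},
    {"x": 4.9,"y": 0.6,"z": 0,"ax": 0,"ay": 0,"az": 1.2,"hand": 40},
    {"x": 5.7,"y": 0.7,"z": 0,"ax": 0,"ay": 0,"az": 1.33,"hand": 40}
  ]
}}

```text
clock: 5.65
eef_pos: [419.7, -46.8, 165.9]
tcp_rot: [3.141, 0.0, 1.448]
contact_force: [0.6, -0.1, -1.3]
opening: 0.692
grasp_force: 32.7
```

Run:
```python
from h import *
to(634.5,66.4,100,83)
```

```text
shift [2.77 3.99 1.32] turn [ 0.01  0.   -0.01] rows 5.0 now [419.7 -46.8 165.9] [180.   0.  83.]
```

Request:
{"fn": "drive_tool", "kwargs": {
  "plan": [
    {"x": 0.7,"y": 0.3,"z": 0,"ax": 0,"ay": 0,"az": 0,"hand": 40},
    {"x": 1.4,"y": 0.7,"z": 0,"ax": 0,"ay": 0,"az": 0,"hand": 40},
    {"x": 2,"y": 1.2,"z": 0,"ax": 0,"ay": 0,"az": 0,"hand": 40},
    {"x": 2.4,"y": 1.8,"z": 0,"ax": 0,"ay": 0,"az": 0,"hand": 40},
    {"x": 2.6,"y": 2.5,"z": 0,"ax": 0,"ay": 0,"az": 0,"hand": 40},
    {"x": 2.77,"y": 3.2,"z": 0.2,"ax": 0,"ay": 0,"az": 0,"hand": 40},
    {"x": 2.77,"y": 3.7,"z": 0.6,"ax": 0,"ay": 0,"az": 0,"hand": 40},
    {"x": 2.77,"y": 3.95,"z": 1.1,"ax": 0,"ay": 0,"az": 0,"hand": 40}
  ]
}}

```text
clock: 6.45
eef_pos: [635.7, 65.4, 110.9]
tcp_rot: [3.138, -0.001, 1.449]
contact_force: [-0.8, 0.3, -1.2]
opening: 0.694
grasp_force: 32.7
```

Run:
```python
from h import *
to(634.5,66.4,28.2,83)
s=imaging.grab_frame("scene");t=imaging.grab_frame("top")
f=lambda im,x,y:cv2.resize(im[y:y+120,x:x+130,::-1],(390,360))
cv2.imwrite("pics/c6.png",np.hstack([f(s,300,120),f(t,230,100)]))
```

```text
shift [ 0.02 -0.03  1.65] turn [ 0.03 -0.01  0.01] rows 1.7 now [635.7  65.4 110.9] [179.8  -0.   83. ]
```

View pics/c6.png

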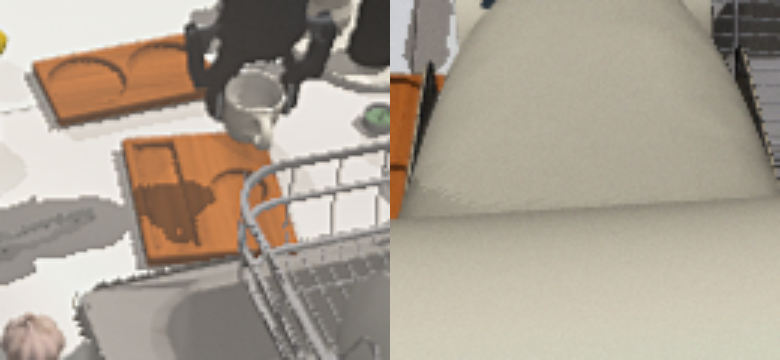

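Request:
{"fn": "drive_tool", "kwargs": {
  "plan": [
    {"x": 0.02,"y": -0.03,"z": 0.3,"ax": 0,"ay": 0,"az": 0,"hand": 40},
    {"x": 0.02,"y": -0.03,"z": 0.7,"ax": 0,"ay": 0,"az": 0,"hand": 40},
    {"x": 0.02,"y": -0.03,"z": 1.1,"ax": 0,"ay": 0,"az": 0,"hand": 40},
    {"x": 0.02,"y": -0.03,"z": 1.4,"ax": 0,"ay": 0,"az": 0,"hand": 40},
    {"x": 0.02,"y": -0.03,"z": 1.53,"ax": 0,"ay": 0,"az": 0,"hand": 40},
    {"x": 0.02,"y": -0.03,"z": 1.57,"ax": 0,"ay": 0,"az": 0,"hand": 40},
    {"x": 0.02,"y": -0.03,"z": 1.58,"ax": 0,"ay": 0,"az": 0,"hand": 40},
    {"x": 0.02,"y": -0.03,"z": 1.58,"ax": 0,"ay": 0,"az": 0,"hand": 40}
  ]
}}

```text
clock: 7.35
eef_pos: [632.0, 66.4, 32.3]
tcp_rot: [3.14, -0.0, 1.449]
contact_force: [-0.2, -0.3, -0.2]
opening: 0.692
grasp_force: 33.1
```

Request:
{"fn": "drive_tool", "kwargs": {
  "plan": [
    {"x": 0,"y": 0.03,"z": 0.03,"ax": 0,"ay": 0,"az": 0,"hand": 40},
    {"x": 0,"y": 0.04,"z": 0.05,"ax": 0,"ay": 0,"az": 0,"hand": 40},
    {"x": 0,"y": 0.04,"z": 0.065,"ax": 0,"ay": 0,"az": 0,"hand": 40},
    {"x": 0,"y": 0.04,"z": 0.075,"ax": 0,"ay": 0,"az": 0,"hand": 40},
    {"x": 0,"y": 0.04,"z": 0.075,"ax": 0,"ay": 0,"az": 0,"hand": 40}
  ]
}}

```text
clock: 7.85
eef_pos: [633.8, 66.2, 28.4]
tcp_rot: [3.141, -0.0, 1.449]
contact_force: [-1.0, -0.1, 3.9]
opening: 0.693
grasp_force: 33.5
```

Contact is light at 3.9 N. I'll open slowly, then rise.

Request:
{"fn": "drive_tool", "kwargs": {
  "plan": [
    {"x": 0,"y": 0,"z": 0,"ax": 0,"ay": 0,"az": 0,"hand": 62},
    {"x": 0,"y": 0,"z": 0,"ax": 0,"ay": 0,"az": 0,"hand": 66},
    {"x": 0,"y": 0,"z": 0,"ax": 0,"ay": 0,"az": 0,"hand": 72},
    {"x": 0,"y": 0,"z": 0,"ax": 0,"ay": 0,"az": 0,"hand": 80},
    {"x": 0,"y": 0,"z": 0,"ax": 0,"ay": 0,"az": 0,"hand": 82},
    {"x": 0,"y": 0,"z": 0,"ax": 0,"ay": 0,"az": 0,"hand": 82}
  ]
}}

```text
clock: 8.45
eef_pos: [633.4, 66.1, 27.7]
tcp_rot: [-3.142, 0.0, 1.449]
contact_force: [-0.1, -0.2, -0.1]
opening: 0.963
grasp_force: 0.0
```

Request:
{"fn": "drive_tool", "kwargs": {
  "plan": [
    {"x": 0,"y": 0,"z": -0.3,"ax": 0,"ay": 0,"az": 0,"hand": 82},
    {"x": 0,"y": 0,"z": -0.8,"ax": 0,"ay": 0,"az": 0,"hand": 82},
    {"x": 0,"y": 0,"z": -1.4,"ax": 0,"ay": 0,"az": 0,"hand": 82},
    {"x": 0,"y": 0,"z": -2,"ax": 0,"ay": 0,"az": 0,"hand": 82},
    {"x": 0,"y": -0.5,"z": -2,"ax": 0,"ay": 0,"az": 0,"hand": 82},
    {"x": 0,"y": -1.3,"z": -2,"ax": 0,"ay": 0,"az": 0,"hand": 82},
    {"x": 0,"y": -2.2,"z": -2,"ax": 0,"ay": 0,"az": 0,"hand": 70},
    {"x": 0,"y": -3.2,"z": -2,"ax": 0,"ay": 0,"az": 0,"hand": 60}
  ]
}}

```text
clock: 9.25
eef_pos: [473.9, 85.6, 128.9]
tcp_rot: [3.14, -0.001, 1.448]
contact_force: [0.5, 0.7, 0.7]
opening: 0.703
grasp_force: 0.0
```

Run:
```python
from h import *
to(425,75.5,80,8.8)
to(425,75.5,80,-171.2); print(monitor.sense()["qpos"])
```

```text
shift [-0.32 -0.95  0.98] turn [ 1.000e-02 -2.000e-02  1.236e+01] rows 1.4 now [473.9  85.6 128.9] [179.9  -0.   83. ]
shift [-0.32 -0.95  0.98] turn [ 2.000e-02  1.000e-02 -1.764e+01] rows 1.4 now [473.9  85.6 128.9] [179.9  -0.   83. ]
[1.75677839e-01 2.64915118e-01 2.02833758e+00 3.81080949e-05
 8.46428931e-01 2.98011919e-01]
```

Request:
{"fn": "drive_tool", "kwargs": {
  "plan": [
    {"x": -0.1,"y": -0.3,"z": 0.2,"ax": 0,"ay": 0,"az": 12.36,"hand": 50},
    {"x": -0.2,"y": -0.6,"z": 0.4,"ax": 0,"ay": 0,"az": 12.36,"hand": 44},
    {"x": -0.32,"y": -0.9,"z": 0.7,"ax": 0,"ay": 0,"az": 12.36,"hand": 44},
    {"x": -0.32,"y": -0.95,"z": 0.9,"ax": 0,"ay": 0,"az": 12.36,"hand": 44},
    {"x": -0.32,"y": -0.95,"z": 0.98,"ax": 0,"ay": 0,"az": 12.36,"hand": 44},
    {"x": -0.32,"y": -0.95,"z": 0.98,"ax": 0,"ay": 0,"az": 12.36,"hand": 44},
    {"x": -0.32,"y": -0.95,"z": 0.98,"ax": 0,"ay": 0,"az": 12.36,"hand": 44},
    {"x": -0.32,"y": -0.95,"z": 0.98,"ax": 0,"ay": 0,"az": 12.36,"hand": 44}
  ]
}}

```text
clock: 10.05
eef_pos: [426.0, 75.5, 79.7]
tcp_rot: [3.141, -0.001, 0.243]
contact_force: [0.2, -0.6, -0.2]
opening: 0.514
grasp_force: 0.0
```

Request:
{"fn": "drive_tool", "kwargs": {
  "plan": [
    {"x": 0,"y": 0,"z": 0,"ax": 0,"ay": 0,"az": 0.88,"hand": 44},
    {"x": 0,"y": 0,"z": 0,"ax": 0,"ay": 0,"az": 0.88,"hand": 44},
    {"x": 0,"y": 0,"z": 0,"ax": 0,"ay": 0,"az": 0.88,"hand": 44}
  ]
}}

```text
clock: 10.35
eef_pos: [425.9, 75.5, 79.4]
tcp_rot: [-3.142, -0.001, 0.16]
contact_force: [-0.4, 0.0, 0.2]
opening: 0.514
grasp_force: 0.0
```

Run:
```python
from h import *
to(425,75.5,6,8.8)
s=imaging.grab_frame("scene");t=imaging.grab_frame("top")
f=lambda im,x,y:cv2.resize(im[y:y+120,x:x+130,::-1],(390,360))
cv2.imwrite("pics/c7.png",np.hstack([f(s,270,110),f(t,220,120)]))
```

```text
shift [-0.02 -0.    1.47] turn [-0.   -0.01  0.06] rows 1.5 now [425.9  75.5  79.4] [-1.8e+02 -1.0e-01  9.1e+00]
```

View pics/c7.png

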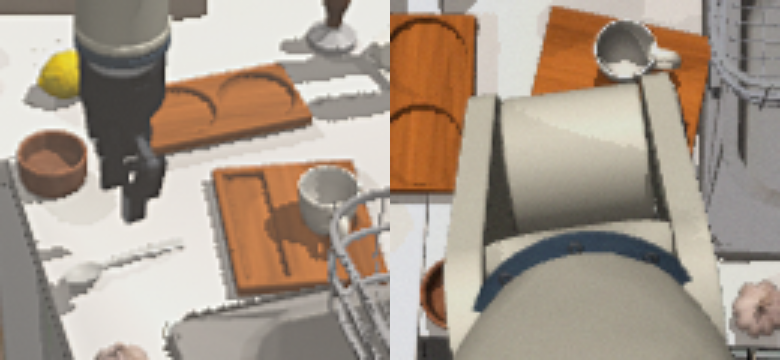

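The cup stands upright in its well with its handle to the right, and the gripper is above the spoon. Descending to pinch it.

Request:
{"fn": "drive_tool", "kwargs": {
  "plan": [
    {"x": 0,"y": 0,"z": 0.4,"ax": 0,"ay": 0,"az": 0,"hand": 44},
    {"x": -0.02,"y": 0,"z": 0.8,"ax": 0,"ay": 0,"az": 0,"hand": 44},
    {"x": -0.02,"y": 0,"z": 1.15,"ax": 0,"ay": 0,"az": 0,"hand": 44},
    {"x": -0.02,"y": 0,"z": 1.35,"ax": 0,"ay": 0,"az": 0,"hand": 44},
    {"x": -0.02,"y": 0,"z": 1.42,"ax": 0,"ay": 0,"az": 0,"hand": 44},
    {"x": -0.02,"y": 0,"z": 1.45,"ax": 0,"ay": 0,"az": 0,"hand": 44},
    {"x": -0.02,"y": 0,"z": 1.46,"ax": 0,"ay": 0,"az": 0,"hand": 44},
    {"x": -0.02,"y": 0,"z": 1.46,"ax": 0,"ay": 0,"az": 0,"hand": 40}
  ]
}}

```text
clock: 11.25
eef_pos: [425.0, 75.4, 6.3]
tcp_rot: [-3.142, -0.001, 0.157]
contact_force: [-0.4, -0.1, -1.0]
opening: 0.469
grasp_force: 0.0
```

Request:
{"fn": "drive_tool", "kwargs": {
  "plan": [
    {"x": 0,"y": 0,"z": 0,"ax": 0,"ay": 0,"az": 0,"hand": 32},
    {"x": 0,"y": 0,"z": 0,"ax": 0,"ay": 0,"az": 0,"hand": 24},
    {"x": 0,"y": 0,"z": 0,"ax": 0,"ay": 0,"az": 0,"hand": 18},
    {"x": 0,"y": 0,"z": 0,"ax": 0,"ay": 0,"az": 0,"hand": 10},
    {"x": 0,"y": 0,"z": 0,"ax": 0,"ay": 0,"az": 0,"hand": 5},
    {"x": 0,"y": 0,"z": 0,"ax": 0,"ay": 0,"az": 0,"hand": 5},
    {"x": 0,"y": 0,"z": 0,"ax": 0,"ay": 0,"az": 0,"hand": 5}
  ],
  "grip_force": 25
}}

```text
clock: 11.95
eef_pos: [425.1, 75.7, 7.0]
tcp_rot: [-3.141, -0.001, 0.156]
contact_force: [-4.6, 3.3, 23.1]
opening: 0.176
grasp_force: 23.7
```

Request:
{"fn": "drive_tool", "kwargs": {
  "plan": [
    {"x": 0,"y": 0,"z": -0.1,"ax": 0,"ay": 0,"az": 0,"hand": 5},
    {"x": 0,"y": 0,"z": -0.2,"ax": 0,"ay": 0,"az": 0,"hand": 5},
    {"x": 0,"y": 0,"z": -0.4,"ax": 0,"ay": 0,"az": 0,"hand": 5},
    {"x": 0,"y": 0,"z": -0.6,"ax": 0,"ay": 0,"az": 0,"hand": 5},
    {"x": 0,"y": 0,"z": -0.8,"ax": 0,"ay": 0,"az": 0,"hand": 5},
    {"x": 0,"y": 0,"z": -0.9,"ax": 0,"ay": 0,"az": 0,"hand": 5}
  ]
}}

```text
clock: 12.55
eef_pos: [425.1, 75.4, 52.0]
tcp_rot: [-3.142, -0.001, 0.157]
contact_force: [0.8, 0.3, 0.8]
opening: 0.061
grasp_force: 0.0
```

Run:
```python
from h import *
to(560.7,79.5,90,80)
s=imaging.grab_frame("scene")
f=lambda im,x,y:cv2.resize(im[y:y+80,x:x+90,::-1],(630,560))
cv2.imwrite("pics/c8.png",f(s,270,140))
```

```text
shift [ 2.69  0.34 -0.76] turn [ 1.000e-02 -1.000e-02 -1.184e+01] rows 2.8 now [425.1  75.4  52. ] [-1.8e+02 -1.0e-01  9.0e+00]
```

View pics/c8.png

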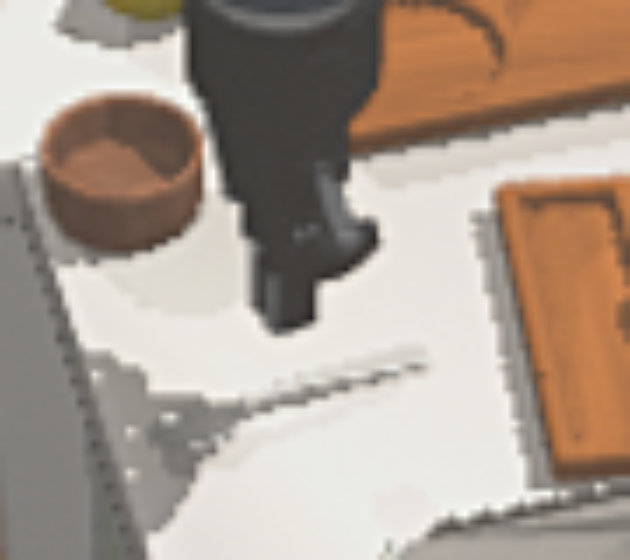

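The pinch was too high and slipped off, with force 23 N up and the fingers now empty. The spoon's handle tip is still at scene (331,192), so it hasn't moved. I'll regrip lower.

Request:
{"fn": "drive_tool", "kwargs": {
  "plan": [
    {"x": 0,"y": 0,"z": 0,"ax": 0,"ay": 0,"az": 0,"hand": 40},
    {"x": 0,"y": 0,"z": 0,"ax": 0,"ay": 0,"az": 0,"hand": 40},
    {"x": 0,"y": 0,"z": 0.3,"ax": 0,"ay": 0,"az": 0,"hand": 40},
    {"x": 0,"y": 0,"z": 0.6,"ax": 0,"ay": 0,"az": 0,"hand": 40},
    {"x": 0,"y": 0,"z": 0.85,"ax": 0,"ay": 0,"az": 0,"hand": 40},
    {"x": 0,"y": 0,"z": 0.96,"ax": 0,"ay": 0,"az": 0,"hand": 40},
    {"x": 0,"y": 0,"z": 0.98,"ax": 0,"ay": 0,"az": 0,"hand": 40},
    {"x": 0,"y": 0,"z": 0.98,"ax": 0,"ay": 0,"az": 0,"hand": 40}
  ]
}}

```text
clock: 13.4
eef_pos: [424.4, 75.3, 1.7]
tcp_rot: [3.142, 0.0, 0.157]
contact_force: [0.4, -0.3, -0.4]
opening: 0.47
grasp_force: 0.0
```

Request:
{"fn": "drive_tool", "kwargs": {
  "plan": [
    {"x": 0,"y": 0,"z": 0,"ax": 0,"ay": 0,"az": 0,"hand": 32},
    {"x": 0,"y": 0,"z": 0,"ax": 0,"ay": 0,"az": 0,"hand": 26},
    {"x": 0,"y": 0,"z": 0,"ax": 0,"ay": 0,"az": 0,"hand": 22},
    {"x": 0,"y": 0,"z": 0,"ax": 0,"ay": 0,"az": 0,"hand": 18},
    {"x": 0,"y": 0,"z": 0,"ax": 0,"ay": 0,"az": 0,"hand": 14},
    {"x": 0,"y": 0,"z": 0,"ax": 0,"ay": 0,"az": 0,"hand": 10},
    {"x": 0,"y": 0,"z": 0,"ax": 0,"ay": 0,"az": 0,"hand": 10}
  ],
  "grip_force": 25
}}

```text
clock: 14.1
eef_pos: [424.8, 75.5, 2.3]
tcp_rot: [-3.141, -0.001, 0.157]
contact_force: [-0.4, 1.7, 7.6]
opening: 0.237
grasp_force: 24.1
```

Request:
{"fn": "drive_tool", "kwargs": {
  "plan": [
    {"x": 0,"y": 0,"z": -0.1,"ax": 0,"ay": 0,"az": 0,"hand": 10},
    {"x": 0,"y": 0,"z": -0.25,"ax": 0,"ay": 0,"az": 0,"hand": 10},
    {"x": 0,"y": 0,"z": -0.5,"ax": 0,"ay": 0,"az": 0,"hand": 10},
    {"x": 0,"y": 0,"z": -0.9,"ax": 0,"ay": 0,"az": 0,"hand": 10},
    {"x": 0,"y": 0,"z": -1.3,"ax": 0,"ay": 0,"az": 0,"hand": 10},
    {"x": 0,"y": 0,"z": -1.6,"ax": 0,"ay": 0,"az": -1,"hand": 10},
    {"x": 0.2,"y": 0,"z": -1.7,"ax": 0,"ay": 0,"az": -2,"hand": 10},
    {"x": 0.5,"y": 0,"z": -1.7,"ax": 0,"ay": 0,"az": -3,"hand": 10}
  ]
}}

```text
clock: 14.9
eef_pos: [449.5, 79.2, 88.4]
tcp_rot: [3.141, -0.002, 0.475]
contact_force: [0.1, 1.2, -0.1]
opening: 0.234
grasp_force: 24.4
```

Run:
```python
from h import *
to(560.7,79.5,80,80)
```

```text
shift [1.98 1.01 0.17] turn [ 0.01 -0.01 -8.79] rows 2.2 now [449.5  79.2  88.4] [ 1.80e+02 -1.00e-01  2.72e+01]
```

Request:
{"fn": "drive_tool", "kwargs": {
  "plan": [
    {"x": 0.3,"y": 0.15,"z": 0,"ax": 0,"ay": 0,"az": -1.3,"hand": 10},
    {"x": 0.6,"y": 0.3,"z": 0,"ax": 0,"ay": 0,"az": -2.6,"hand": 10},
    {"x": 0.9,"y": 0.45,"z": 0,"ax": 0,"ay": 0,"az": -3.9,"hand": 10},
    {"x": 1.2,"y": 0.6,"z": 0,"ax": 0,"ay": 0,"az": -5.2,"hand": 10},
    {"x": 1.5,"y": 0.75,"z": 0,"ax": 0,"ay": 0,"az": -6.5,"hand": 10},
    {"x": 1.75,"y": 0.9,"z": 0,"ax": 0,"ay": 0,"az": -7.7,"hand": 10},
    {"x": 1.95,"y": 1,"z": 0,"ax": 0,"ay": 0,"az": -8.5,"hand": 10},
    {"x": 1.98,"y": 1.01,"z": 0,"ax": 0,"ay": 0,"az": -8.8,"hand": 10}
  ]
}}

```text
clock: 15.7
eef_pos: [561.9, 79.0, 87.5]
tcp_rot: [3.14, -0.0, 1.395]
contact_force: [-0.4, -0.6, 0.6]
opening: 0.238
grasp_force: 24.4
```

Request:
{"fn": "drive_tool", "kwargs": {
  "plan": [
    {"x": 0,"y": 0,"z": 0.3,"ax": 0,"ay": 0,"az": 0,"hand": 10},
    {"x": 0,"y": 0,"z": 0.6,"ax": 0,"ay": 0,"az": 0,"hand": 10},
    {"x": 0,"y": 0,"z": 0.75,"ax": 0,"ay": 0,"az": 0,"hand": 10},
    {"x": 0,"y": 0,"z": 0.8,"ax": 0,"ay": 0,"az": 0,"hand": 10},
    {"x": 0,"y": 0,"z": 0.8,"ax": 0,"ay": 0,"az": 0,"hand": 10}
  ]
}}

```text
clock: 16.2
eef_pos: [559.7, 79.0, 46.0]
tcp_rot: [-3.14, 0.001, 1.392]
contact_force: [-0.2, -0.0, 0.6]
opening: 0.238
grasp_force: 24.4
```

Run:
```python
from h import *
to(560.7,79.5,19,80)
s=imaging.grab_frame("scene")
f=lambda im,x,y:cv2.resize(im[y:y+80,x:x+90,::-1],(630,560))
cv2.imwrite("pics/c9.png",f(s,320,140))
```

```text
shift [0.01 0.02 0.54] turn [-0.01  0.   -0.04] rows 0.5 now [559.7  79.   46. ] [-179.9    0.    79.8]
```

View pics/c9.png

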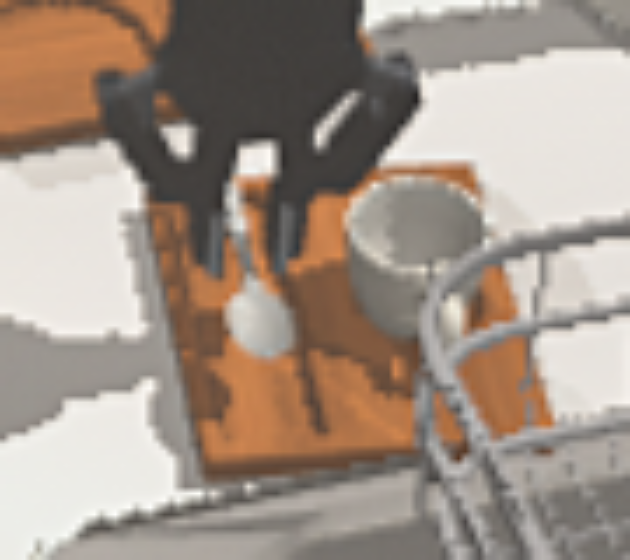

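Request:
{"fn": "drive_tool", "kwargs": {
  "plan": [
    {"x": 0.01,"y": 0.02,"z": 0.2,"ax": 0,"ay": 0,"az": 0,"hand": 10},
    {"x": 0.01,"y": 0.02,"z": 0.36,"ax": 0,"ay": 0,"az": 0,"hand": 10},
    {"x": 0.01,"y": 0.02,"z": 0.46,"ax": 0,"ay": 0,"az": 0,"hand": 10},
    {"x": 0.01,"y": 0.02,"z": 0.52,"ax": 0,"ay": 0,"az": 0,"hand": 10},
    {"x": 0.01,"y": 0.02,"z": 0.54,"ax": 0,"ay": 0,"az": 0,"hand": 10},
    {"x": 0.01,"y": 0.02,"z": 0.54,"ax": 0,"ay": 0,"az": 0,"hand": 10}
  ]
}}

```text
clock: 16.85
eef_pos: [561.4, 79.4, 19.7]
tcp_rot: [-3.141, 0.0, 1.392]
contact_force: [0.3, 0.0, 0.2]
opening: 0.238
grasp_force: 24.4
```

Request:
{"fn": "drive_tool", "kwargs": {
  "plan": [
    {"x": 0,"y": 0.01,"z": 0.02,"ax": 0,"ay": 0,"az": 0,"hand": 10},
    {"x": 0,"y": 0.01,"z": 0.04,"ax": 0,"ay": 0,"az": 0,"hand": 10},
    {"x": 0,"y": 0.01,"z": 0.04,"ax": 0,"ay": 0,"az": 0,"hand": 10}
  ]
}}

```text
clock: 17.15
eef_pos: [562.0, 79.3, 17.8]
tcp_rot: [3.141, -0.0, 1.392]
contact_force: [0.7, -0.7, -0.6]
opening: 0.235
grasp_force: 24.4
```

Request:
{"fn": "drive_tool", "kwargs": {
  "plan": [
    {"x": 0,"y": -0.02,"z": 0.02,"ax": 0,"ay": 0,"az": 0,"hand": 10},
    {"x": 0,"y": -0.02,"z": 0.04,"ax": 0,"ay": 0,"az": 0,"hand": 10},
    {"x": 0,"y": -0.02,"z": 0.06,"ax": 0,"ay": 0,"az": 0,"hand": 10},
    {"x": 0,"y": -0.02,"z": 0.06,"ax": 0,"ay": 0,"az": 0,"hand": 10}
  ]
}}

```text
clock: 17.55
eef_pos: [560.8, 79.5, 14.6]
tcp_rot: [-3.141, 0.0, 1.392]
contact_force: [0.7, 0.1, -0.4]
opening: 0.241
grasp_force: 24.4
```

Request:
{"fn": "drive_tool", "kwargs": {
  "plan": [
    {"x": 0,"y": 0,"z": 0.015,"ax": 0,"ay": 0,"az": 0,"hand": 10},
    {"x": 0,"y": 0,"z": 0.015,"ax": 0,"ay": 0,"az": 0,"hand": 10},
    {"x": 0,"y": 0,"z": 0.015,"ax": 0,"ay": 0,"az": 0,"hand": 22},
    {"x": 0,"y": 0,"z": 0.015,"ax": 0,"ay": 0,"az": 0,"hand": 23},
    {"x": 0,"y": 0,"z": 0.015,"ax": 0,"ay": 0,"az": 0,"hand": 24},
    {"x": 0,"y": 0,"z": 0.015,"ax": 0,"ay": 0,"az": 0,"hand": 24}
  ]
}}

```text
clock: 18.15
eef_pos: [561.0, 79.5, 14.1]
tcp_rot: [3.141, -0.0, 1.392]
contact_force: [0.5, -0.4, -0.4]
opening: 0.285
grasp_force: 0.0
```

Request:
{"fn": "drive_tool", "kwargs": {
  "plan": [
    {"x": 0,"y": 0,"z": -0.1,"ax": 0,"ay": 0,"az": 0,"hand": 24},
    {"x": 0,"y": 0,"z": -0.25,"ax": 0,"ay": 0,"az": 0,"hand": 26},
    {"x": 0,"y": 0,"z": -0.5,"ax": 0,"ay": 0,"az": 0,"hand": 30},
    {"x": 0,"y": 0,"z": -1,"ax": 0,"ay": 0,"az": 0,"hand": 30},
    {"x": 0,"y": 0,"z": -1.5,"ax": 0,"ay": 0,"az": 0,"hand": 30},
    {"x": 0.5,"y": -0.5,"z": -1.7,"ax": 0,"ay": 0,"az": 0,"hand": 30},
    {"x": 1.1,"y": -1.2,"z": -1.7,"ax": 0,"ay": 0,"az": 0,"hand": 30},
    {"x": 1.8,"y": -2,"z": -1.7,"ax": 0,"ay": 0,"az": 0,"hand": 30}
  ]
}}

```text
clock: 18.95
eef_pos: [480.6, 184.1, 100.8]
tcp_rot: [3.139, -0.001, 1.391]
contact_force: [0.3, 1.0, -0.4]
opening: 0.348
grasp_force: 0.0
```

Run:
```python
from h import *
to(355.5,217,80,90)
s=imaging.grab_frame("scene")
f=lambda im,x,y:cv2.resize(im[y:y+80,x:x+90,::-1],(630,560))
cv2.imwrite("pics/c10.png",f(s,320,140))
```

```text
shift [ 0.2  -2.58  0.41] turn [ 0.02 -0.01 -1.72] rows 2.6 now [480.6 184.1 100.8] [ 1.799e+02 -1.000e-01  7.970e+01]
```

View pics/c10.png

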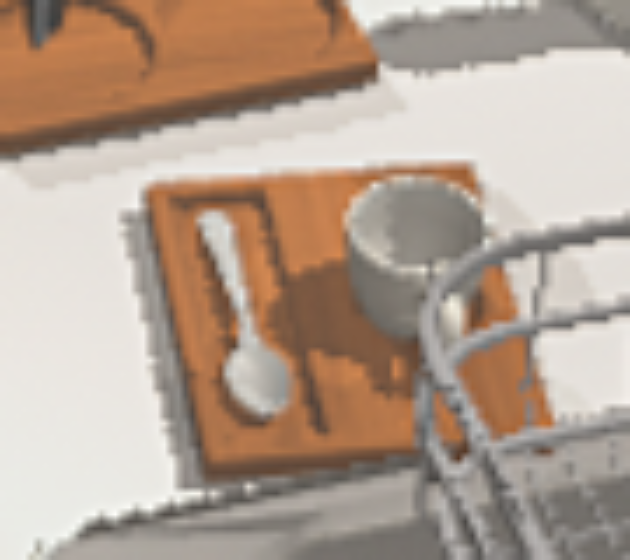

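The spoon lies in the groove at crop (245,315) and the cup is upright. Next is the pot: a radial pinch on its near wall.

Request:
{"fn": "drive_tool", "kwargs": {
  "plan": [
    {"x": 0.1,"y": -0.7,"z": 0,"ax": 0,"ay": 0,"az": -0.6,"hand": 30},
    {"x": 0.2,"y": -1.5,"z": 0,"ax": 0,"ay": 0,"az": -1.2,"hand": 30},
    {"x": 0.2,"y": -2.2,"z": 0.1,"ax": 0,"ay": 0,"az": -1.72,"hand": 30},
    {"x": 0.2,"y": -2.55,"z": 0.3,"ax": 0,"ay": 0,"az": -1.72,"hand": 30},
    {"x": 0.2,"y": -2.58,"z": 0.4,"ax": 0,"ay": 0,"az": -1.72,"hand": 30},
    {"x": 0.2,"y": -2.58,"z": 0.4,"ax": 0,"ay": 0,"az": -1.72,"hand": 30},
    {"x": 0.2,"y": -2.58,"z": 0.4,"ax": 0,"ay": 0,"az": -1.72,"hand": 30}
  ]
}}

```text
clock: 19.7
eef_pos: [356.8, 216.4, 79.7]
tcp_rot: [3.14, -0.001, 1.572]
contact_force: [0.7, 0.0, -0.3]
opening: 0.351
grasp_force: 0.0
```

Run:
```python
from h import *
to(355.5,217,15,90)
s=imaging.grab_frame("scene");t=imaging.grab_frame("top")
f=lambda im,x,y:cv2.resize(im[y:y+80,x:x+90,::-1],(400,356))
cv2.imwrite("pics/c11.png",np.hstack([f(s,250,110),f(t,250,115)]))
```

```text
shift [ 0.01 -0.03  1.29] turn [ 0.01 -0.01  0.01] rows 1.3 now [356.8 216.4  79.7] [179.9  -0.   90.1]
```

View pics/c11.png

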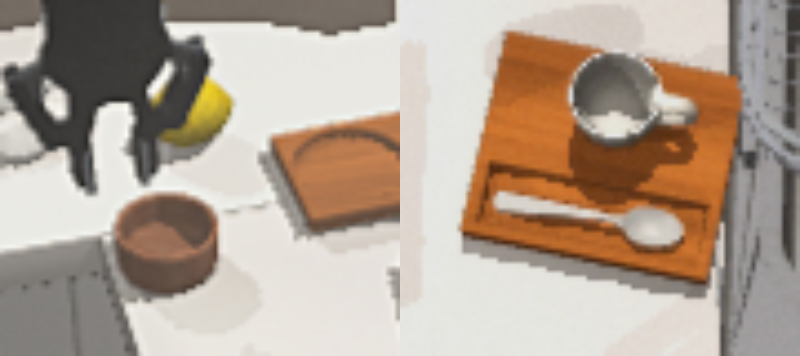

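Top view confirms the spoon lies inside the groove (crop 495–680, 195–245) and the cup sits in the well with its handle to the right. The pot is untouched. Descending.

Request:
{"fn": "drive_tool", "kwargs": {
  "plan": [
    {"x": 0,"y": -0.02,"z": 0.3,"ax": 0,"ay": 0,"az": 0,"hand": 30},
    {"x": 0,"y": -0.02,"z": 0.6,"ax": 0,"ay": 0,"az": 0,"hand": 30},
    {"x": 0,"y": -0.02,"z": 0.9,"ax": 0,"ay": 0,"az": 0,"hand": 30},
    {"x": 0,"y": -0.02,"z": 1.1,"ax": 0,"ay": 0,"az": 0,"hand": 30},
    {"x": 0,"y": -0.02,"z": 1.22,"ax": 0,"ay": 0,"az": 0,"hand": 30},
    {"x": 0,"y": -0.02,"z": 1.27,"ax": 0,"ay": 0,"az": 0,"hand": 30},
    {"x": 0,"y": -0.02,"z": 1.28,"ax": 0,"ay": 0,"az": 0,"hand": 30}
  ]
}}

```text
clock: 20.5
eef_pos: [354.5, 216.1, 15.0]
tcp_rot: [-3.142, 0.0, 1.572]
contact_force: [-0.7, 0.6, -0.3]
opening: 0.352
grasp_force: 0.0
```

Request:
{"fn": "drive_tool", "kwargs": {
  "plan": [
    {"x": 0,"y": 0,"z": 0,"ax": 0,"ay": 0,"az": 0,"hand": 22},
    {"x": 0,"y": 0,"z": 0,"ax": 0,"ay": 0,"az": 0,"hand": 16},
    {"x": 0,"y": 0,"z": 0,"ax": 0,"ay": 0,"az": 0,"hand": 12},
    {"x": 0,"y": 0,"z": 0,"ax": 0,"ay": 0,"az": 0,"hand": 9},
    {"x": 0,"y": 0,"z": 0,"ax": 0,"ay": 0,"az": 0,"hand": 6},
    {"x": 0,"y": 0,"z": 0,"ax": 0,"ay": 0,"az": 0,"hand": 2},
    {"x": 0,"y": 0,"z": 0,"ax": 0,"ay": 0,"az": 0,"hand": 0},
    {"x": 0,"y": 0,"z": 0,"ax": 0,"ay": 0,"az": 0,"hand": 0}
  ],
  "grip_force": 40
}}

```text
clock: 21.3
eef_pos: [354.5, 216.3, 15.5]
tcp_rot: [3.141, -0.0, 1.573]
contact_force: [-2.2, 1.3, 7.7]
opening: 0.086
grasp_force: 37.1
```

Request:
{"fn": "drive_tool", "kwargs": {
  "plan": [
    {"x": 0,"y": 0,"z": -0.1,"ax": 0,"ay": 0,"az": 0,"hand": 0},
    {"x": 0,"y": 0,"z": -0.3,"ax": 0,"ay": 0,"az": 0,"hand": 0},
    {"x": 0,"y": 0,"z": -0.6,"ax": 0,"ay": 0,"az": 0,"hand": 0},
    {"x": 0,"y": 0,"z": -1,"ax": 0,"ay": 0,"az": 0,"hand": 0},
    {"x": 0.05,"y": 0.3,"z": -1.3,"ax": 0,"ay": 0,"az": 0,"hand": 0},
    {"x": 0.1,"y": 0.7,"z": -1.4,"ax": 0,"ay": 0,"az": 0,"hand": 0},
    {"x": 0.2,"y": 1.2,"z": -1.4,"ax": 0,"ay": 0,"az": 0,"hand": 0},
    {"x": 0.4,"y": 1.8,"z": -1.4,"ax": 0,"ay": 0,"az": 0,"hand": 0}
  ]
}}

```text
clock: 22.1
eef_pos: [444.3, 235.8, 86.0]
tcp_rot: [-3.141, 0.0, 1.572]
contact_force: [0.2, 0.8, -0.9]
opening: 0.083
grasp_force: 39.0
```

Run:
```python
from h import *
to(597.5,268.3,60,90)
s=imaging.grab_frame("scene"); p=monitor.sense()["eef_pos"]
cs,k=cnts(s,(0,90,20),(20,255,170),(268,100,420,200),60)
for c in cs: print(c.min(0),c.max(0),cv2.contourArea(c))
print("expect",proj("scene",p+[32,0,-15]),proj("scene",p+[32,0,20]))
```

```text
shift [0.64 3.06 0.52] turn [-0.    0.    0.02] rows 3.2 now [444.3 235.8  86. ] [-180.     0.    90.1]
[341 167] [379 199] 333.5
[307 128] [373 161] 198.5
expect [313.77283723 141.95972623] [313.80720798 132.85144112]
```

Request:
{"fn": "drive_tool", "kwargs": {
  "plan": [
    {"x": 0.1,"y": 0.6,"z": 0,"ax": 0,"ay": 0,"az": 0,"hand": 0},
    {"x": 0.25,"y": 1.2,"z": 0,"ax": 0,"ay": 0,"az": 0,"hand": 0},
    {"x": 0.4,"y": 1.8,"z": 0,"ax": 0,"ay": 0,"az": 0,"hand": 0},
    {"x": 0.5,"y": 2.4,"z": 0,"ax": 0,"ay": 0,"az": 0,"hand": 0},
    {"x": 0.6,"y": 2.8,"z": 0.1,"ax": 0,"ay": 0,"az": 0,"hand": 0},
    {"x": 0.64,"y": 3.03,"z": 0.3,"ax": 0,"ay": 0,"az": 0,"hand": 0},
    {"x": 0.64,"y": 3.06,"z": 0.5,"ax": 0,"ay": 0,"az": 0,"hand": 0},
    {"x": 0.64,"y": 3.06,"z": 0.5,"ax": 0,"ay": 0,"az": 0,"hand": 0}
  ]
}}

```text
clock: 22.95
eef_pos: [594.9, 267.5, 57.9]
tcp_rot: [-3.137, 0.002, 1.572]
contact_force: [-1.1, -0.4, -1.6]
opening: 0.088
grasp_force: 39.1
```

Run:
```python
from h import *
to(597.5,268.3,26.5,91)
```

```text
shift [0.02 0.05 0.63] turn [-0.04  0.02 -0.15] rows 0.6 now [594.9 267.5  57.9] [-1.798e+02  1.000e-01  9.010e+01]
```

Request:
{"fn": "drive_tool", "kwargs": {
  "plan": [
    {"x": 0.02,"y": 0.03,"z": 0.15,"ax": 0,"ay": 0,"az": 0,"hand": 0},
    {"x": 0.02,"y": 0.03,"z": 0.3,"ax": 0,"ay": 0,"az": 0,"hand": 0},
    {"x": 0.02,"y": 0.03,"z": 0.4,"ax": 0,"ay": 0,"az": 0,"hand": 0},
    {"x": 0.02,"y": 0.03,"z": 0.45,"ax": 0,"ay": 0,"az": 0,"hand": 0},
    {"x": 0.02,"y": 0.03,"z": 0.45,"ax": 0,"ay": 0,"az": 0,"hand": 0},
    {"x": 0.02,"y": 0.03,"z": 0.45,"ax": 0,"ay": 0,"az": 0,"hand": 0}
  ]
}}

```text
clock: 23.55
eef_pos: [598.8, 269.6, 37.7]
tcp_rot: [3.141, -0.0, 1.573]
contact_force: [0.1, -0.6, -1.2]
opening: 0.086
grasp_force: 39.1
```

Run:
```python
from h import *
to(597.5,268.3,26.5,90)
```

```text
shift [-0.03 -0.03  0.22] turn [ 0.   -0.    0.02] rows 0.2 now [598.8 269.6  37.7] [180.   -0.   90.1]
```

Request:
{"fn": "drive_tool", "kwargs": {
  "plan": [
    {"x": -0.02,"y": -0.03,"z": 0.06,"ax": 0,"ay": 0,"az": 0,"hand": 0},
    {"x": -0.02,"y": -0.03,"z": 0.11,"ax": 0,"ay": 0,"az": 0,"hand": 0},
    {"x": -0.02,"y": -0.03,"z": 0.15,"ax": 0,"ay": 0,"az": 0,"hand": 0},
    {"x": -0.02,"y": -0.03,"z": 0.18,"ax": 0,"ay": 0,"az": 0,"hand": 0},
    {"x": -0.02,"y": -0.03,"z": 0.19,"ax": 0,"ay": 0,"az": 0,"hand": 0},
    {"x": -0.02,"y": -0.03,"z": 0.19,"ax": 0,"ay": 0,"az": 0,"hand": 0}
  ]
}}

```text
clock: 24.15
eef_pos: [597.2, 268.6, 28.1]
tcp_rot: [-3.142, -0.0, 1.573]
contact_force: [-0.6, -0.7, 1.2]
opening: 0.084
grasp_force: 40.5
```

Request:
{"fn": "drive_tool", "kwargs": {
  "plan": [
    {"x": 0,"y": 0,"z": 0.01,"ax": 0,"ay": 0,"az": 0,"hand": 0},
    {"x": 0,"y": 0,"z": 0.02,"ax": 0,"ay": 0,"az": 0,"hand": 0},
    {"x": 0,"y": 0,"z": 0.03,"ax": 0,"ay": 0,"az": 0,"hand": 0},
    {"x": 0,"y": 0,"z": 0.03,"ax": 0,"ay": 0,"az": 0,"hand": 0}
  ]
}}

```text
clock: 24.55
eef_pos: [597.1, 268.6, 26.9]
tcp_rot: [-3.142, -0.0, 1.573]
contact_force: [-3.8, -0.1, 5.4]
opening: 0.084
grasp_force: 44.2
```

Contact at the expected floor height. Release and rise.

Request:
{"fn": "drive_tool", "kwargs": {
  "plan": [
    {"x": 0,"y": 0,"z": 0,"ax": 0,"ay": 0,"az": 0,"hand": 8},
    {"x": 0,"y": 0,"z": 0,"ax": 0,"ay": 0,"az": 0,"hand": 12},
    {"x": 0,"y": 0,"z": 0,"ax": 0,"ay": 0,"az": 0,"hand": 18},
    {"x": 0,"y": 0,"z": 0,"ax": 0,"ay": 0,"az": 0,"hand": 22},
    {"x": 0,"y": 0,"z": 0,"ax": 0,"ay": 0,"az": 0,"hand": 22},
    {"x": 0,"y": 0,"z": -0.3,"ax": 0,"ay": 0,"az": 0,"hand": 22},
    {"x": 0,"y": 0,"z": -0.8,"ax": 0,"ay": 0,"az": 0,"hand": 22},
    {"x": 0,"y": 0,"z": -1.6,"ax": 0,"ay": 0,"az": 0,"hand": 30}
  ]
}}

```text
clock: 25.35
eef_pos: [595.8, 267.9, 106.3]
tcp_rot: [-3.138, 0.002, 1.573]
contact_force: [0.3, -0.5, -0.1]
opening: 0.356
grasp_force: 0.0
```

Run:
```python
from h import *
to(420,0,190,74)
to(393.7,-183.5,190,71)
```

```text
shift [-5.35 -3.53 -1.65] turn [-0.03  0.02  2.68] rows 6.6 now [595.8 267.9 106.3] [-1.798e+02  1.000e-01  9.010e+01]
shift [-9.02 -4.06 -1.65] turn [-0.03  0.02  3.18] rows 10.0 now [595.8 267.9 106.3] [-1.798e+02  1.000e-01  9.010e+01]
```

Request:
{"fn": "drive_tool", "kwargs": {
  "plan": [
    {"x": -0.3,"y": -0.6,"z": -0.5,"ax": 0,"ay": 0,"az": 0.5,"hand": 40},
    {"x": -0.9,"y": -1.2,"z": -1,"ax": 0,"ay": 0,"az": 1,"hand": 60},
    {"x": -1.6,"y": -1.8,"z": -1.5,"ax": 0,"ay": 0,"az": 1.5,"hand": 85},
    {"x": -2.3,"y": -2.4,"z": -1.65,"ax": 0,"ay": 0,"az": 2,"hand": 85},
    {"x": -3.1,"y": -3,"z": -1.65,"ax": 0,"ay": 0,"az": 2.4,"hand": 85},
    {"x": -4,"y": -3.4,"z": -1.65,"ax": 0,"ay": 0,"az": 2.8,"hand": 85},
    {"x": -4.9,"y": -3.8,"z": -1.65,"ax": 0,"ay": 0,"az": 3.18,"hand": 85},
    {"x": -5.8,"y": -3.95,"z": -1.65,"ax": 0,"ay": 0,"az": 3.18,"hand": 85}
  ]
}}

```text
clock: 26.15
eef_pos: [398.2, -23.1, 190.0]
tcp_rot: [3.141, -0.0, 1.239]
contact_force: [0.7, -0.1, 0.2]
opening: 0.994
grasp_force: 0.0
```

Run:
```python
from h import *
to(393.7,-183.5,190,71)
t=imaging.grab_frame("top")
cv2.imwrite("pics/t12.png",t[:,:,::-1])
# dark jug mask
g=cv2.cvtColor(t,cv2.COLOR_RGB2GRAY); print(g[100:165:3,205:255:3])
```

```text
shift [-3.06  0.96  0.  ] turn [ 0.01 -0.   -0.  ] rows 3.2 now [398.2 -23.1 190. ] [180.  -0.  71.]
[[ 43 124 148 152 110 112 131 131 217 218 217 117 141 139 140 217 216]
 [ 99 145 147  45 110 127 127 140 220 217 216 104 142 137 139 149 219]
 [105 106 120  90 126 131 130 143 219 218 222  88 139 137 138 218 219]
 [ 64  45 123 129 126 129 129 145 218 220 211  85 141 139 139 220 219]
 [133 128 220 133 126 132 129 143 218 216 210 101 143 142 141 217 219]
 [128 131 219 130 132 128 133 141 217 218 130 105 141 140 138 218 218]
 [129 145 212 132 130 130 129 216 219 219 133 145 139 142 136 218 220]
 [217 219 141 131 135 129 132 218 219 217 213 143 140 140 151 217 216]
 [218 217 131 133  93  90 111 163 159 153 190 111 108 112 191 204 209]
 [221 220 209 128 107 102 107  37  39  42  82  58  99  95  96 206 207]
 [219 218 220 128 110 118  26  22  48  39  55  56  50  98  96 206 206]
 [218 217 219 213 108  38  26  47  44  52  59  71  92  61  91 204 204]
 [218 216 219 213  99  31  43  87  89 109 107  61  90  95  89 204 204]
 [220 222 217 212  72  33  87  91 101 100 113  99  98  94  92 204 201]
 [219 218 217 212  93  93  98 104 102  88  96  91  25 100  87 205 203]
 [218 217 219 170 113  50 107  88  97 106  97  31  26  97  81 203 205]
 [219 217 220 180 110  52  53  42  52  42  23  34  61 104  82 206 204]
 [218 218 219 147 112 102  58  55  56  57  52  57 107 104  61 203 203]
 [220 216 218 128 116 107 114  67  65  59  62  95 112 109  71 204 202]
 [219 221 220 132 120 103  43  60  68  66  57  65 111 108  65 203 200]
 [218 220 220 116 116  51 119 116 120 113 102 100  79 108  72 202 199]
 [217 218 221 116  51 110 121 118 115 110 107 103 108 101  43 202 201]]
```

Request:
{"fn": "drive_tool", "kwargs": {
  "plan": [
    {"x": -0.7,"y": 0.2,"z": 0,"ax": 0,"ay": 0,"az": 0,"hand": 85},
    {"x": -1.5,"y": 0.5,"z": 0,"ax": 0,"ay": 0,"az": 0,"hand": 85},
    {"x": -2.2,"y": 0.7,"z": 0,"ax": 0,"ay": 0,"az": 0,"hand": 85},
    {"x": -2.8,"y": 0.9,"z": 0,"ax": 0,"ay": 0,"az": 0,"hand": 85},
    {"x": -3.06,"y": 0.96,"z": 0,"ax": 0,"ay": 0,"az": 0,"hand": 85},
    {"x": -3.06,"y": 0.96,"z": 0,"ax": 0,"ay": 0,"az": 0,"hand": 85},
    {"x": -3.06,"y": 0.96,"z": 0,"ax": 0,"ay": 0,"az": 0,"hand": 85}
  ]
}}

```text
clock: 26.9
eef_pos: [395.7, -181.5, 189.3]
tcp_rot: [-3.141, -0.0, 1.239]
contact_force: [-0.2, 0.4, -1.2]
opening: 0.994
grasp_force: 0.0
```

Run:
```python
from h import *
to(393.7,-183.5,56,71)
```

```text
shift [-0.05 -0.02  2.67] turn [-0. -0. -0.] rows 2.7 now [ 395.7 -181.5  189.3] [-180.   -0.   71.]
```

Request:
{"fn": "drive_tool", "kwargs": {
  "plan": [
    {"x": -0.05,"y": -0.02,"z": 0.6,"ax": 0,"ay": 0,"az": 0,"hand": 85},
    {"x": -0.05,"y": -0.02,"z": 1.2,"ax": 0,"ay": 0,"az": 0,"hand": 85},
    {"x": -0.05,"y": -0.02,"z": 1.6,"ax": 0,"ay": 0,"az": 0,"hand": 85},
    {"x": -0.05,"y": -0.02,"z": 1.9,"ax": 0,"ay": 0,"az": 0,"hand": 85},
    {"x": -0.05,"y": -0.02,"z": 2.2,"ax": 0,"ay": 0,"az": 0,"hand": 85},
    {"x": -0.05,"y": -0.02,"z": 2.5,"ax": 0,"ay": 0,"az": 0,"hand": 85},
    {"x": -0.05,"y": -0.02,"z": 2.65,"ax": 0,"ay": 0,"az": 0,"hand": 85},
    {"x": -0.05,"y": -0.02,"z": 2.65,"ax": 0,"ay": 0,"az": 0,"hand": 85}
  ]
}}

```text
clock: 27.7
eef_pos: [393.6, -183.0, 56.0]
tcp_rot: [-3.14, -0.0, 1.241]
contact_force: [-0.3, 0.6, 0.4]
opening: 0.996
grasp_force: 0.0
```

Request:
{"fn": "drive_tool", "kwargs": {
  "plan": [
    {"x": 0,"y": 0,"z": 0,"ax": 0,"ay": 0,"az": 0,"hand": 74},
    {"x": 0,"y": 0,"z": 0,"ax": 0,"ay": 0,"az": 0,"hand": 68},
    {"x": 0,"y": 0,"z": 0,"ax": 0,"ay": 0,"az": 0,"hand": 64},
    {"x": 0,"y": 0,"z": 0,"ax": 0,"ay": 0,"az": 0,"hand": 60},
    {"x": 0,"y": 0,"z": 0,"ax": 0,"ay": 0,"az": 0,"hand": 55},
    {"x": 0,"y": 0,"z": 0,"ax": 0,"ay": 0,"az": 0,"hand": 45},
    {"x": 0,"y": 0,"z": 0,"ax": 0,"ay": 0,"az": 0,"hand": 45},
    {"x": 0,"y": 0,"z": 0,"ax": 0,"ay": 0,"az": 0,"hand": 45}
  ],
  "grip_force": 50
}}

```text
clock: 28.5
eef_pos: [395.1, -184.7, 57.7]
tcp_rot: [3.139, 0.0, 1.239]
contact_force: [0.0, 2.0, 11.5]
opening: 0.741
grasp_force: 51.8
```

Request:
{"fn": "drive_tool", "kwargs": {
  "plan": [
    {"x": 0,"y": 0,"z": -0.1,"ax": 0,"ay": 0,"az": 0,"hand": 45},
    {"x": 0,"y": 0,"z": -0.3,"ax": 0,"ay": 0,"az": 0,"hand": 45},
    {"x": 0,"y": 0,"z": -0.6,"ax": 0,"ay": 0,"az": 0,"hand": 45},
    {"x": 0,"y": 0,"z": -1,"ax": 0,"ay": 0,"az": 0,"hand": 45},
    {"x": 0,"y": 0,"z": -1.4,"ax": 0,"ay": 0,"az": 0,"hand": 45},
    {"x": 0,"y": 0,"z": -1.8,"ax": 0,"ay": 0,"az": 0,"hand": 45},
    {"x": 0,"y": 0,"z": -2,"ax": 0,"ay": 0,"az": 0,"hand": 45},
    {"x": 0,"y": 0,"z": -2,"ax": 0,"ay": 0,"az": 0,"hand": 45}
  ]
}}

```text
clock: 29.3
eef_pos: [394.8, -184.6, 158.0]
tcp_rot: [3.139, 0.0, 1.239]
contact_force: [0.8, -1.0, -2.8]
opening: 0.741
grasp_force: 55.4
```

Run:
```python
from h import *
to(420,150,155,90)
t=cv2.imread("pics/t12.png")[:,:,::-1].copy()
hsv=cv2.cvtColor(t,cv2.COLOR_RGB2HSV)
cs,k=cnts(t,(0,60,0),(30,255,200),(205,110,260,175),60)
sub=hsv[122:176:2,212:252:2]; print(sub[:,:,0]); print(sub[:,:,2])
```

```text
shift [ 6.49 -1.7   0.05] turn [ 0.03  0.01 -3.16] rows 6.7 now [ 394.8 -184.6  158. ] [179.8   0.   71. ]
[[ 16  13  13  15  11  10  10 105 120 108 105 110  18  11  18  15   8  18
  110  60]
 [ 12  15  13  13  11  13  14  11  15  14  14  13  10  13  14  12  17  13
   16  17]
 [ 13  13  13  13  13  12  12  11  11  11  12  10  12  12  12  12  12  12
   11  14]
 [100  15  12  13  13  11   9   3  11   8  11  11  10  11  13  13  12  12
   13  16]
 [120  11  13  12  11  10  11   4  11   9   9  10  10   9  11  12  13  12
   12  11]
 [130 130  12  12  10  11   9  11  10  10  10  11  10   8  10  13  12  12
   11  16]
 [110 120  12  11  14  13  11  11  11  10  11  12  10   9  10  11  13  12
   13  16]
 [105 170  13  11  10   9   8  10  10  10  10  10  10   9  10  11  13  12
   14  15]
 [115 135  12  11  11  11  10  11  10  11  10  10  10  12  11  10  12  12
   14  14]
 [110 150  13  11  13  11  10  10   9  10  10  10  11  10  10  10  13  12
   14  12]
 [105 165  13  12  11  10  10  11  11  10  11  11  12  10  10  11  12  12
   11  15]
 [120 150  13  12  13  10  10  11  11  11  11  11  11   9 
[... 2898 characters left out ...]
 171 163
  174 211]
 [224 178 176 138  79 174 180 179 189 177 176 171 165 157 101 162 169 157
  213 210]
 [222 176 174  70 170 181 177 181 186 178 176 165 162 159 178 100 153 152
  143 210]
 [219 177 127 147 170 181 167 181 185 173 176 164 168 159 179 146 141 147
  205 208]
 [223 177  90 156 172 178 167 186 186 176 175 161 167 156 172 150 132 141
  209 210]
 [215 180  78 155 172 179 168 187 182 181 177 164 171 161 165 153 124 137
  208 210]
 [214 176 101 153 171 180 170 190 175 180 177 162 170 156 164 154 152 132
  210 210]
 [211 179 105 157 163 180 169 191 172 182 174 163 171 155 165 157 161 131
  209 209]
 [213 177 173 155 161 175 172 194 172 180 172 162 168 156 164 156 162 129
  211 212]]
```

Run:
```python
from h import *
print(proj("top",[629.5,268.8,46]),proj("top",[666,268.8,46]),proj("top",[593,268.8,46]),proj("top",[593,268.8,12]),proj("top",[629.5,305.3,46]),proj("top",[629.5,232.3,46]))
```

```text
[229.66336647 135.39899503] [230.56960553 123.72909211] [228.746111   147.21075937] [231.16462723 150.78436259] [217.25182158 134.91271892] [242.05267994 135.88440012]
```

Request:
{"fn": "drive_tool", "kwargs": {
  "plan": [
    {"x": 0.3,"y": -0.1,"z": 0,"ax": 0,"ay": 0,"az": -0.4,"hand": 45},
    {"x": 0.9,"y": -0.25,"z": 0,"ax": 0,"ay": 0,"az": -0.8,"hand": 45},
    {"x": 1.6,"y": -0.45,"z": 0,"ax": 0,"ay": 0,"az": -1.2,"hand": 45},
    {"x": 2.4,"y": -0.65,"z": 0,"ax": 0,"ay": 0,"az": -1.6,"hand": 45},
    {"x": 3.2,"y": -0.85,"z": 0,"ax": 0,"ay": 0,"az": -2,"hand": 45},
    {"x": 4,"y": -1.1,"z": 0,"ax": 0,"ay": 0,"az": -2.4,"hand": 45},
    {"x": 4.8,"y": -1.3,"z": 0,"ax": 0,"ay": 0,"az": -2.8,"hand": 45},
    {"x": 5.5,"y": -1.5,"z": 0,"ax": 0,"ay": 0,"az": -3.16,"hand": 45}
  ]
}}

```text
clock: 30.1
eef_pos: [411.9, 102.1, 155.7]
tcp_rot: [-3.14, 0.0, 1.573]
contact_force: [1.1, -0.1, -2.7]
opening: 0.739
grasp_force: 55.4
```

Run:
```python
from h import *
to(537.5,267.2,120,90)
```

```text
shift [3.3  2.52 0.71] turn [-0.01  0.    0.02] rows 4.2 now [411.9 102.1 155.7] [-179.9    0.    90.1]
```

Request:
{"fn": "drive_tool", "kwargs": {
  "plan": [
    {"x": 0.7,"y": 0.2,"z": 0,"ax": 0,"ay": 0,"az": 0,"hand": 45},
    {"x": 1.3,"y": 0.5,"z": 0,"ax": 0,"ay": 0,"az": 0,"hand": 45},
    {"x": 1.9,"y": 0.9,"z": 0,"ax": 0,"ay": 0,"az": 0,"hand": 45},
    {"x": 2.5,"y": 1.4,"z": 0,"ax": 0,"ay": 0,"az": 0,"hand": 45},
    {"x": 2.95,"y": 1.9,"z": 0,"ax": 0,"ay": 0,"az": 0,"hand": 45},
    {"x": 3.2,"y": 2.3,"z": 0.1,"ax": 0,"ay": 0,"az": 0,"hand": 45},
    {"x": 3.3,"y": 2.5,"z": 0.35,"ax": 0,"ay": 0,"az": 0,"hand": 45},
    {"x": 3.3,"y": 2.52,"z": 0.5,"ax": 0,"ay": 0,"az": 0,"hand": 45}
  ]
}}

```text
clock: 30.9
eef_pos: [538.8, 265.5, 129.3]
tcp_rot: [-3.14, 0.001, 1.571]
contact_force: [0.1, 0.5, -2.1]
opening: 0.743
grasp_force: 55.6
```

Run:
```python
from h import *
to(537,267.2,76,90)
```

```text
shift [ 0.03 -0.03  1.07] turn [-0.02  0.01  0.  ] rows 1.1 now [538.8 265.5 129.3] [-179.9    0.    90. ]
```

Request:
{"fn": "drive_tool", "kwargs": {
  "plan": [
    {"x": 0.02,"y": -0.02,"z": 0.2,"ax": 0,"ay": 0,"az": 0,"hand": 45},
    {"x": 0.02,"y": -0.02,"z": 0.5,"ax": 0,"ay": 0,"az": 0,"hand": 45},
    {"x": 0.02,"y": -0.02,"z": 0.75,"ax": 0,"ay": 0,"az": 0,"hand": 45},
    {"x": 0.02,"y": -0.02,"z": 0.9,"ax": 0,"ay": 0,"az": 0,"hand": 45},
    {"x": 0.02,"y": -0.02,"z": 0.95,"ax": 0,"ay": 0,"az": 0,"hand": 45},
    {"x": 0.02,"y": -0.02,"z": 0.95,"ax": 0,"ay": 0,"az": 0,"hand": 45},
    {"x": 0.02,"y": -0.02,"z": 0.95,"ax": 0,"ay": 0,"az": 0,"hand": 45}
  ]
}}

```text
clock: 31.6
eef_pos: [538.0, 266.4, 84.5]
tcp_rot: [3.141, -0.0, 1.57]
contact_force: [0.6, -0.2, -1.8]
opening: 0.742
grasp_force: 55.6
```

Run:
```python
from h import *
to(537.3,267.2,68.7,90)
```

```text
shift [ 0.02 -0.01  0.32] turn [ 0.01 -0.   -0.  ] rows 0.3 now [538.  266.4  84.5] [180.  -0.  90.]
```

Request:
{"fn": "drive_tool", "kwargs": {
  "plan": [
    {"x": 0.01,"y": -0.01,"z": 0.1,"ax": 0,"ay": 0,"az": 0,"hand": 45},
    {"x": 0.01,"y": -0.01,"z": 0.18,"ax": 0,"ay": 0,"az": 0,"hand": 45},
    {"x": 0.01,"y": -0.01,"z": 0.24,"ax": 0,"ay": 0,"az": 0,"hand": 45},
    {"x": 0.01,"y": -0.01,"z": 0.27,"ax": 0,"ay": 0,"az": 0,"hand": 45},
    {"x": 0.01,"y": -0.01,"z": 0.28,"ax": 0,"ay": 0,"az": 0,"hand": 45},
    {"x": 0.01,"y": -0.01,"z": 0.28,"ax": 0,"ay": 0,"az": 0,"hand": 45},
    {"x": 0.01,"y": -0.01,"z": 0.28,"ax": 0,"ay": 0,"az": 0,"hand": 45}
  ]
}}

```text
clock: 32.3
eef_pos: [537.2, 266.7, 70.1]
tcp_rot: [3.141, -0.0, 1.57]
contact_force: [0.3, -0.2, -2.7]
opening: 0.74
grasp_force: 55.6
```

Request:
{"fn": "drive_tool", "kwargs": {
  "plan": [
    {"x": 0,"y": 0,"z": 0.01,"ax": 0,"ay": 0,"az": 0,"hand": 45},
    {"x": 0,"y": 0,"z": 0.02,"ax": 0,"ay": 0,"az": 0,"hand": 45},
    {"x": 0,"y": 0,"z": 0.03,"ax": 0,"ay": 0,"az": 0,"hand": 45},
    {"x": 0,"y": 0,"z": 0.035,"ax": 0,"ay": 0,"az": 0,"hand": 45},
    {"x": 0,"y": 0,"z": 0.035,"ax": 0,"ay": 0,"az": 0,"hand": 45}
  ]
}}

```text
clock: 32.8
eef_pos: [537.4, 266.8, 68.9]
tcp_rot: [3.141, -0.0, 1.571]
contact_force: [-2.3, -0.8, 4.7]
opening: 0.741
grasp_force: 55.9
```

Floor contact at the expected height, so I'll release. For the retreat, I'll rise straight up.

Request:
{"fn": "drive_tool", "kwargs": {
  "plan": [
    {"x": 0,"y": 0,"z": 0,"ax": 0,"ay": 0,"az": 0,"hand": 64},
    {"x": 0,"y": 0,"z": 0,"ax": 0,"ay": 0,"az": 0,"hand": 68},
    {"x": 0,"y": 0,"z": 0,"ax": 0,"ay": 0,"az": 0,"hand": 74},
    {"x": 0,"y": 0,"z": 0,"ax": 0,"ay": 0,"az": 0,"hand": 80},
    {"x": 0,"y": 0,"z": 0,"ax": 0,"ay": 0,"az": 0,"hand": 82},
    {"x": 0,"y": 0,"z": 0,"ax": 0,"ay": 0,"az": 0,"hand": 82}
  ]
}}

```text
clock: 33.4
eef_pos: [537.1, 266.7, 68.2]
tcp_rot: [-3.142, 0.0, 1.57]
contact_force: [-0.1, 0.1, 0.5]
opening: 0.959
grasp_force: 0.0
```

Request:
{"fn": "drive_tool", "kwargs": {
  "plan": [
    {"x": 0,"y": 0,"z": -0.3,"ax": 0,"ay": 0,"az": 0,"hand": 82},
    {"x": 0,"y": 0,"z": -0.8,"ax": 0,"ay": 0,"az": 0,"hand": 82},
    {"x": 0,"y": 0,"z": -1.5,"ax": 0,"ay": 0,"az": 0,"hand": 82},
    {"x": 0,"y": 0,"z": -2.3,"ax": 0,"ay": 0,"az": 0,"hand": 82},
    {"x": 0,"y": -1,"z": -2.5,"ax": 0,"ay": 0,"az": 0,"hand": 82},
    {"x": -1,"y": -2,"z": -2.5,"ax": 0,"ay": 0,"az": 0,"hand": 82},
    {"x": -2,"y": -2.5,"z": -2.5,"ax": 0,"ay": 0,"az": 0,"hand": 82},
    {"x": -3,"y": -3,"z": -2.5,"ax": 0,"ay": 0,"az": 0,"hand": 82}
  ]
}}

```text
clock: 34.2
eef_pos: [400.9, 144.4, 194.3]
tcp_rot: [3.14, -0.0, 1.572]
contact_force: [0.7, -1.2, 0.5]
opening: 0.962
grasp_force: 0.0
```

Request:
{"fn": "drive_tool", "kwargs": {
  "plan": [
    {"x": -1,"y": 0,"z": 0,"ax": 0,"ay": 0,"az": 0,"hand": 82},
    {"x": -2,"y": 0,"z": 0,"ax": 0,"ay": 0,"az": 0,"hand": 82},
    {"x": -3,"y": 0,"z": 0,"ax": 0,"ay": 0,"az": 0,"hand": 82},
    {"x": -4,"y": 0,"z": 0,"ax": 0,"ay": 0,"az": 0,"hand": 82},
    {"x": -4.6,"y": 0,"z": 0,"ax": 0,"ay": 0,"az": 0,"hand": 82},
    {"x": -4.6,"y": 0,"z": 0,"ax": 0,"ay": 0,"az": 0,"hand": 82},
    {"x": -4.6,"y": 0,"z": 0,"ax": 0,"ay": 0,"az": 0,"hand": 82}
  ]
}}

```text
clock: 34.9
eef_pos: [402.3, -85.3, 194.0]
tcp_rot: [3.141, -0.0, 1.568]
contact_force: [0.3, 0.0, 0.0]
opening: 0.96
grasp_force: 0.0
```

Run:
```python
from h import *
s=imaging.grab_frame("scene");t=imaging.grab_frame("top")
f=lambda im,x,y:cv2.resize(im[y:y+75,x:x+120,::-1],(720,300) if 0 else (480,300))
cv2.imwrite("pics/c14.png",np.vstack([cv2.resize(s[120:195,300:400,::-1],(400,300)),cv2.resize(t[115:190,210:310,::-1],(400,300))]) if 0 else np.hstack([cv2.resize(s[115:215,300:380,::-1],(390,488)),cv2.resize(t[110:210,208:288,::-1],(390,488))]))
```

```text
(no output)
```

View pics/c14.png

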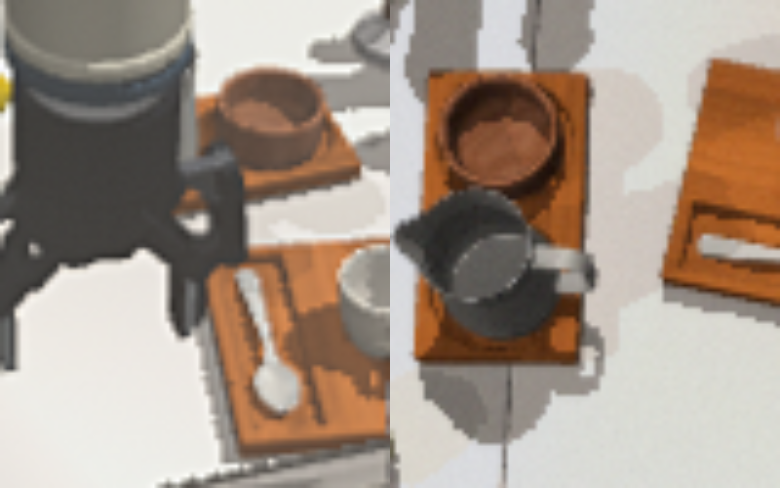

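Run:
```python
from h import *
a=ray("top",[209,155.9],105)[0]
for z in(75,85,95):
    b=ray("top",[249.6,165.3],z)[0]; d=a-b; print(z,a,b,np.hypot(*d),"yaw",np.degrees(np.arctan2(d[1],d[0]))-90, (a+b)/2)
c=ray("top",[208+100/4.875-.5,110+245/4.88-.5],105)[0]; print("rim centre",c)
to(537.1,266.7,190,90)
```

```text
75 [546.81608213 306.85575325] [532.52957869 199.23299956] 108.56685172199747 yaw -7.561583909218925 [539.67283041 253.0443764 ]
85 [546.81608213 306.85575325] [529.80500404 197.47156874] 110.6990361213151 yaw -8.839646345466576 [538.31054308 252.16366099]
95 [546.81608213 306.85575325] [527.0804294  195.71013792] 112.88420524838307 yaw -10.068820535042207 [536.94825576 251.28294559]
rim centre [537.99423453 254.07977801]
shift [7.02 2.7  0.08] turn [ 0. -0. -0.] rows 7.5 now [402.3 -84.1 193.7] [180.  -0.  90.]
```

```bash
python3 -c "
from rig import r
print(r.sign_off())"
```

```text
the job is handed in; nothing more can be done
None
```

Coffee for one is laid and handed in at about 35 s: the cup, spoon, pot and jug are all in place, though the jug's handle points about 9° off straight right, and the spoon's first pinch slipped off without moving it.

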